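# Spray the torch tips in the slide box

## Robot

A 6-joint arm with a two-finger parallel gripper is mounted at the origin on the work surface. World frame = base frame: x ahead of the robot, y to its left, z up, the work surface at z = 0. Lengths are in mm, angles in rad, forces in N, time in s.
With the tool pointing down it reaches from about 350 to 875 mm from the base axis. Payload 4.2 kg.
Tool frame: the origin (TCP) lies at the very end of the fingers, on their centre line; the grasp point (between the pads) lies 19 mm behind it; z points along the fingers, y is the direction in which the jaws open and shut (so a half turn about z gives the same grasp; the last joint's range is limited). The gripper opens to 85 mm and grips with 20 to 120 N. Pads are 22 mm wide; open, the fingers measure 114 mm over their backs; the gripper's body (76 mm by 85 mm) begins 54 mm behind the grasp point. The pads swing forward as they close: fully open they stand 13 mm farther back than shut.
Start: joints at [-0.851, 0.385, 0.008, 0, -1.194, -0.259], TCP at [277.927, -559.782, 231.312] pointing down, gripper open.
Joint ranges: [-3.14, 3.14], [-1.21, 2.06], [-1.07, 1.41], [-3.16, 2.05], [-2.99, -0.16], [-3.1, 3.1]. Speed limits (rad/s): [2.79, 2.79, 3.14, 3.14, 3.14, 3.14].

## Interface

Orientations are given as a unit quaternion [x, y, z, w].
In Python, from bench import arm, optics, job gives the robot as it stands.
- The arm moves only by the tool send_rows, never from a script. Its argument "steps" is a list that holds one entry, the list of rows, each a list of 5 numbers: the shift along the tool's x, y, z in cm, then the turn about the tool's z in rad, then the opening, from 0 (shut) to 1 (fully open). A call has 1 to 10 rows; each row shifts and turns the pose as measured when the row begins, along the tool's axes as they then stand; what a row does not reach is not made up. A row lasts 1/12 s, in which the tool goes at most 41.7 mm and 7.16 degrees, less where a joint would pass 70% of its speed; a pose out of reach is approached as far as the arm can. A call with a gripper value outside its range is refused whole. The fingers move at their own pace and stop on an object; the grip force is fixed at half the most. Time passes only in rows, so rows that do not move let the fingers close. It gives the time, the measured TCP pose, the force and the opening at its end, in the units of the state.
- arm.read_state(): the state, without advancing time (a new reading comes with each control period).
- optics.get_image(name): name is "scene" or "side" or "wrist"; returns (picture, depth): 420x560x3 uint8, blue, green, red; 420x560 float32, mm along the optical axis (not along the pixel's ray), 0 where there is no reading.
- optics.get_calibration(name): a dict with "K" (3x3 intrinsics, pixels), "rvec" (rotation vector, rad) and "tvec" (3), from world to camera coordinates, as OpenCV has them; the wrist camera has in their place "hand_eye" (4x4, takes a point from camera to tool coordinates, whose origin is the TCP and whose axes are the flange's). Camera axes: x right, y down, z forward; pixel columns grow to the right and rows downward; lengths in mm; the calibration is good to about 2 mm. A picture is of the moment at which its call begins: read the wrist's pose just before it. get_calibration takes no time and is no camera call.
- job.job_done(): hands the job in, once; it reports no verdict.
The state is a dict: "clock": time; "joints": joint angles; "joint_vel": joint speeds; "joint_efforts": joint torques, N m; "position": TCP position; "ee_rot": TCP orientation; "contact_force": force on the tool from outside, world axes, zero at the start; "wrist_torque": the same for the moment, N m; "gripper_width": finger opening in mm.
Only numpy, scipy, OpenCV 4.12 (cv2) and the standard library are available. Lean on these libraries where they do the work, as an engineer would, in place of code of your own. Each camera call takes 0.05 s, during which the arm holds its last target. There are 200 camera calls.

## Task

The torch tips in the steel slide box need a squirt of rust protection. Slide the box's flat cover all the way back under the bar rack to open it, then press the spray can's cap all the way down and let it spring back up, and finally slide the cover fully shut and let go. Press the can without leaning hard on it, never spray while the cover is not open, do not knock the rack, and leave the pliers, hammer and jar where they lie.

Things in the scene. Friction and masses are not known exactly. Their poses are not given: they have to be found in the camera images.
- slide_box: Grey steel box fixed to the bench, 270 long (its x) x 130 wide (y), walls 60 high, guide rails on both long sides up to 71. Origin: centre of underside. Its x points away from the robot: open-topped front compartment (x -131 to -8) with brass torch tips, then a decked rear half. A flat steel cover 135 x 120 x 5 slides along x on it, cover top 66 above the bench.
- cover (a joint): Slide of the flat cover in m: 0 = fully shut over the front compartment against its stop, 0.12 = fully back over the rear half against its other stop. Grows as the cover moves along the box's +x. Stiff-running (about 4 N), stays where it is left.
- cover_grip (a point): Centre of the top of the steel lug welded on the cover, 104 above the bench. The lug is an upright block 14 thick (box x) x 30 wide (box y) x 38 tall above the cover. It stands at box x = -115 when shut and +5 when fully back, on the box's centre line.
- rack: Fixed rack of dark steel bars above the box, axes parallel to the box's. Origin: bench, under its centre. Three 10 mm bars along y, 260 long, at x -36, 0, 36; underside 219 above bench, top 238. Uprights at x 36, y +-130, with short stays forward to x 0. With the cover fully back its lug is about 30 behind the front bar's edge: the tool must lean back to the robot 30-45 deg there.
- can: Squat aluminium spray can, 68 diameter, 112 high to the shoulder, fixed in a foot of 92 diameter and 12 high on the bench at the left (+y) of the box. Origin: centre of its underside. Upright, spout pointing to its -y, towards the box.
- cap_top (a point): Centre of the top of the can's white sprung cap, 32 diameter x 22 high, 145 above the bench when up.
- cap (a joint): How far the cap is pressed down, in m: 0 = up, 0.008 = fully down. About 2 N to start it, 7 N fully down; springs back up.
- pliers: Bystander: pliers lying flat, 190 long, 60 wide, 16 high, right of the box. Origin: underside, near the middle. Long axis is x.
- hammer: Bystander: hammer lying flat along its x, about 300 long, further right of the box.
- flux_jar: Bystander: closed jar, 70 diameter, 85 high, standing behind and left of the can. Origin: centre of its underside.
Things that resemble listed ones, but are neither listed nor needed, are in the scene too. Several things have the shape of the can; the one meant has the colours described above.

How it is judged:
By the outcome, as a careful person would: the job done as asked, in the order asked, and still so for the second after the job is handed in, with the robot touching nothing.
It also fails if it takes over 67 s, if anything falls off the work surface, if the arm or the gripper's body presses on something with over 40 N, if the wrist force passes 120 N, or if a joint passes its speed limit or range.

## Working session

There is one attempt and no reset: what is moved stays moved. The work goes in short steps, Python scripts to look and compute and a tool call to move; the robot and the scene stay as the last step left them, time stands still between calls to the robot, and variables do not carry over. Pictures are saved under pics/ and viewed, about 8 in all and at most 12, crops included, and the job is handed in when it is done.

Besides the shell and the picture viewer there is one more tool, called after "Emit:" as name(argument=value, ...) on one line, values as JSON. send_rows: Moves the arm, as the interface text tells. Its arguments: {"type":"object","properties":{"steps":{"type":"array","items":{"type":"array","items":{"type":"array","items":{"type":"number"}}}}},"required":["steps"]}

```bash
ls; mkdir -p pics; cat > h.py <<'E'
import numpy as np, cv2
from bench import arm, optics, job
def grab(n):
    p,d=optics.get_image(n); np.savez(f'pics/{n}.npz',p=p,d=d); return p,d
def cal(n):
    c=optics.get_calibration(n); R=cv2.Rodrigues(np.array(c['rvec'],float))[0]; return np.array(c['K']),R,np.array(c['tvec'],float).ravel()
def cloud(n,d):
    K,R,t=cal(n); v,u=np.mgrid[:d.shape[0],:d.shape[1]]
    P=np.stack([(u-K[0,2])/K[0,0]*d,(v-K[1,2])/K[1,1]*d,d],-1); W=(P-t)@R; W[d==0]=np.nan; return W
E
python3 - <<'E'
from h import *
for n in('scene','side'):
    p,d=grab(n); cv2.imwrite(f'pics/{n}0.png',cv2.resize(p,(784,588)))
    K,R,t=cal(n); print(n,K[0,0],'cam at',(-R.T@t).round(),'fwd',R[2].round(2), (d==0).mean())
s=arm.read_state(); print(s)
E
```

```text
pics
scene 421.21040968659565 cam at [985. 755. 630.] fwd [-0.39 -0.75 -0.54] 0.003937074829931973
side 472.52148271585725 cam at [263. 628. 818.] fwd [ 0.33 -0.6  -0.73] 0.004098639455782313
{'clock': 0.1, 'joints': array([-8.51366888e-01,  3.85473974e-01,  6.74914110e-03, -4.30438613e-04,
       -1.19398541e+00, -2.58602878e-01]), 'joint_vel': array([-0.00042934, -0.00160944,  0.0037024 ,  0.00187602, -0.00069112,
       -0.00073871]), 'joint_efforts': array([-2.64615182e-04, -3.93320239e+01,  1.88929456e+01,  4.19794500e+00,
       -2.58475760e-03,  1.07626317e-05]), 'position': array([ 277.71316941, -559.32694853,  230.32984969]), 'ee_rot': array([-2.28302506e-01,  9.73589754e-01,  9.38768159e-04, -2.72938895e-04]), 'contact_force': array([ 0.4395331 , -0.04949073,  0.27856618]), 'wrist_torque': array([ 0.03764531, -0.00289467, -0.03426194]), 'gripper_width': 85.18974350967355}
```

```bash
sleep 3; ls pics
```

```text
scene.npz
scene0.png
side.npz
side0.png
```

View pics/scene0.png

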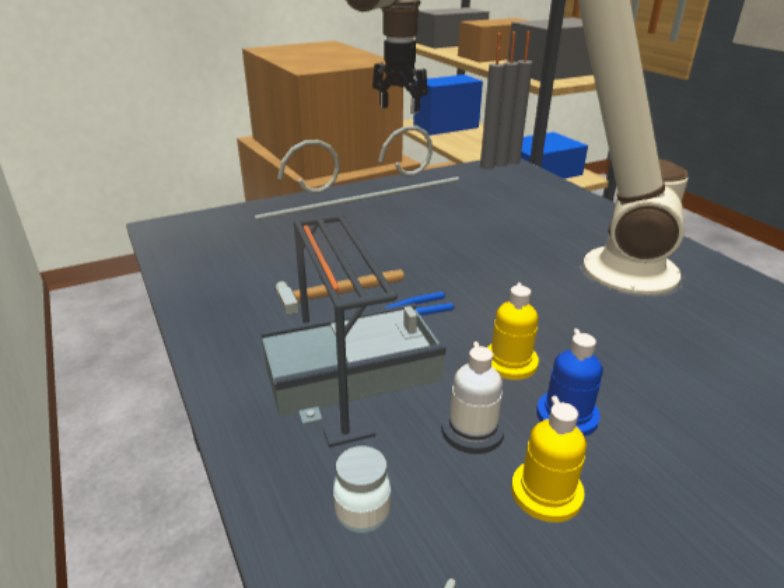

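View pics/side0.png

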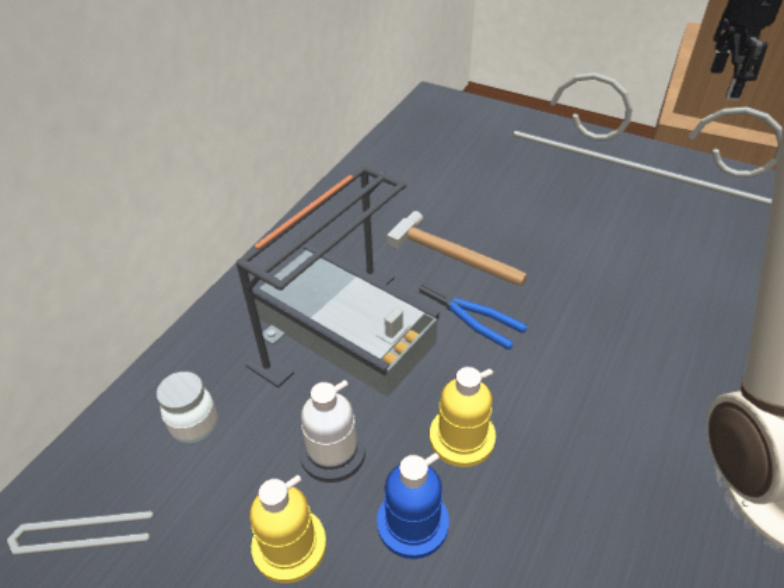

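Scene view: cans at (px of the 784-wide view) aluminium (475,395), blue (575,385), yellow (515,335) and (553,470). The aluminium one with white cap and dark foot fits the description. In the side view it is at (328,425). The cover looks slightly ajar, with its lug at side (394,322). Next I'll confirm with a crop and measure.

```bash
python3 - <<'E'
from h import *
f=560/784
A=[];
for n,can,lug in(('scene',(480,360),(410,320)),('side',(325,393),(394,322))):
    z=np.load(f'pics/{n}.npz'); p,d=z['p'],z['d']; W=cloud(n,d)
    X,Y,Z=W[...,0],W[...,1],W[...,2]
    def blob(c,r,lo,hi):
        m=np.zeros(Z.shape,bool); u,v=int(c[0]*f),int(c[1]*f); m[v-r:v+r,u-r:u+r]=1
        m&=(Z>lo)&(Z<hi); q=W[m]; return q
    q=blob(can,16,141,149); c,rad=cv2.minEnclosingCircle(q[:,:2].astype(np.float32)); print(n,'cap',len(q),np.median(q,0).round(1),np.array(c).round(1),rad)
    q=blob(lug,20,99,109); r=cv2.minAreaRect(q[:,:2].astype(np.float32)); print(n,'lug',len(q),np.median(q,0).round(1),r)
    # rack top
    m=(Z>228)&(Z<245)&(X>450)&(np.abs(Y)<400); q=W[m]; r=cv2.minAreaRect(q[:,:2].astype(np.float32)); print(n,'rack',len(q),q.min(0).round(),q.max(0).round(),r)
    print(cv2.boxPoints(r).round())
    lp=np.nanmedian(blob(lug,20,99,109),0)
    m=(np.hypot(X-lp[0],Y-lp[1])<260)&(Z>67.5)&(Z<75); q=W[m];q=q[(np.abs(q[:,1]-lp[1])<110)]; r=cv2.minAreaRect(q[:,:2].astype(np.float32)); print(n,'rails',len(q),r); print(cv2.boxPoints(r).round())
    m=(Z>52)&(Z<76)&(np.hypot(X-lp[0]-60,Y-lp[1])<190); A.append(W[m])
    u,v=int(can[0]*f),int(can[1]*f); A.append(None)
    cv2.imwrite(f'pics/c_{n}.png',cv2.resize(p[v-90:v+110,u-130:u+130],None,fx=3,fy=3,interpolation=2)[:600,:780])
# top view height map
W=np.vstack([a for a in A if a is not None]); g=np.zeros((400,400),np.uint8)
W0=W[:,:2].mean(0); ij=((W[:,:2]-W0)+200).astype(int); ok=((ij>=0)&(ij<400)).all(1)
g[ij[ok,0],ij[ok,1]]=((W[ok,2]-50)*9).clip(0,255); print('map centre',W0)
cv2.imwrite('pics/map.png',cv2.resize(g[::-1,::-1],(600,600),interpolation=0))
a=cv2.imread('pics/c_side.png');cv2.imwrite('pics/c1.png',a)
E
```

```text
scene cap 158 [583.1 251.4 145.2] [580.  245.7] 19.829811096191406
scene lug 54 [587.7  63.2 103.9] ((585.8961791992188, 61.29780578613281), (29.611377716064453, 12.768513679504395), 83.55986022949219)
scene rack 1148 [642. -91. 228.] [758. 187. 240.] ((699.2664794921875, 47.83280944824219), (271.45965576171875, 80.88589477539062), 81.71879577636719)
[[640. -81.]
 [720. -92.]
 [759. 176.]
 [679. 188.]]
scene rails 1314 ((613.1588134765625, 89.06466674804688), (206.91546630859375, 422.3923034667969), 81.8991470336914)
[[389.  16.]
 [808. -43.]
 [837. 162.]
 [419. 221.]]
side cap 226 [580.5 251.1 144.4] [581.6 250.8] 16.523115158081055
side lug 77 [584.5  63.3 103.4] ((584.9954223632812, 62.983680725097656), (29.07489585876465, 13.68229866027832), 79.06289672851562)
side rack 2300 [ 641. -400.  228.] [1316.  186.  245.] ((994.48779296875, -105.2047119140625), (489.9964599609375, 715.5518798828125), 81.56356811523438)
[[ 605. -295.]
 [1312. -400.]
 [1384.   85.]
 [ 677.  190.]]
side rails 1356 ((608.001708984375, 89.97093200683594), (203.4050750732422, 433.8216857910156), 81.90135955810547)
[[379.  20.]
 [808. -41.]
 [837. 160.]
 [408. 221.]]
map centre [686.17132454  53.64720294]
```

View pics/c_side.png

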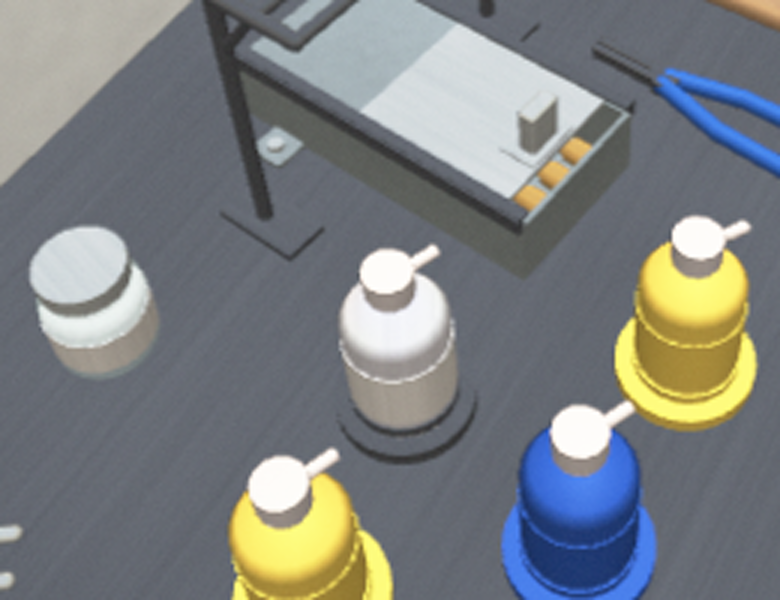

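View pics/map.png

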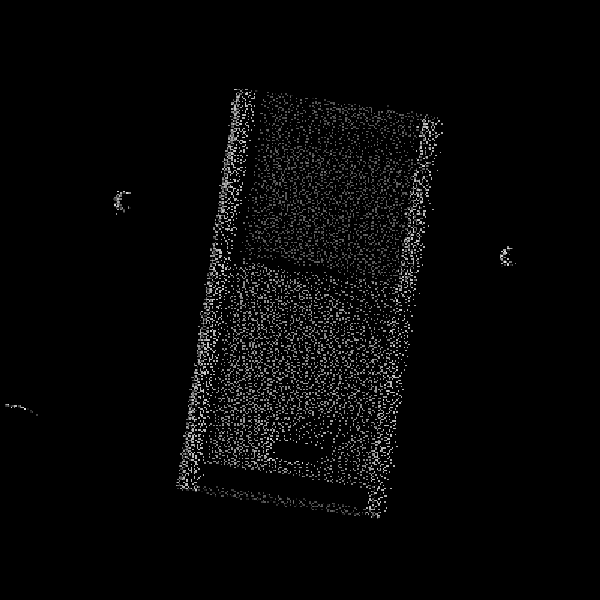

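Crop confirms the aluminium can with white cap and dark foot at side crop (385,275). The map shows the box yawed about −8°. Derived values:
- Lug at about (585,63,104), which puts the cover about 16 mm open; fully back it will be at about (688.5,46). 
- Rack front edge at x≈658 there, 30 mm ahead of the lug, which matches the description.
- Cap at (581,251,145).

First I'll raise the tool, align the jaws with box y, and swing over.

Emit:
send_rows(steps=[[[0, 0, -4, 0.12, 1], [0, 0, -4, 0.12, 1], [0, 0, -4, 0.12, 1], [0, 0, -4, 0.12, 1], [0, 0, -4, 0.12, 1], [0, 3.5, 0, 0, 1], [-1, 3.9, 0, 0, 1], [-1, 3.9, 0, 0, 1], [-1, 3.9, 0, 0, 1], [-1, 3.9, 0, 0, 1]]])

```text
clock: 0.93
position: [350.2, -378.8, 433.1]
ee_rot: [0.091, 0.996, 0.007, -0.005]
contact_force: [1.3, -0.3, -0.5]
gripper_width: 85.5
```

```bash
cat >> h.py <<'E'
def st():
    from scipy.spatial.transform import Rotation as Ro
    s=arm.read_state(); R=Ro.from_quat(s['ee_rot']).as_matrix()
    print('t',round(s['clock'],2),'q',np.round(s['joints'],3),'p',np.round(s['position'],1),'F',np.round(s['contact_force'],1),'w',round(s['gripper_width'],1)); print('x',R[:,0].round(3),'y',R[:,1].round(3),'z',R[:,2].round(3)); return s,R
E
python3 -c "from h import *;st()"
```

```text
t 0.93 q [-0.515  0.131  0.158 -0.009 -1.612 -1.238] p [ 350.2 -378.8  433.1] F [ 1.3 -0.3 -0.5] w 85.5
x [-0.983  0.181  0.01 ] y [0.181 0.983 0.013] z [-0.008  0.015 -1.   ]
```

Emit:
send_rows(steps=[[[-1, 3.9, 0, -0.04, 1], [-1, 3.9, 0, 0, 1], [-1, 3.9, 0, 0, 1], [-1, 3.9, 0, 0, 1], [-1, 3.9, 0, 0, 1], [-1, 3.9, 0, 0, 1], [-1, 3.9, 0, 0, 1], [-2, 3, 0, 0, 1], [-4, 0, 0, 0, 1], [-4, 0, 0, 0, 1]]])

```text
clock: 1.77
position: [560.8, -82.0, 437.5]
ee_rot: [0.064, 0.998, 0.01, -0.003]
contact_force: [0.6, -0.2, 0.2]
gripper_width: 85.6
```

```bash
python3 -c "from h import *;st()"
```

```text
t 1.77 q [ 0.129  0.223  0.287 -0.021 -1.637 -1.829] p [560.8 -82.  437.5] F [ 0.6 -0.2  0.2] w 85.6
x [-0.992  0.127  0.007] y [0.127 0.992 0.02 ] z [-0.005  0.02  -1.   ]
```

Emit:
send_rows(steps=[[[-4, -1, 0, 0, 1], [-4, -1, 0, 0, 1], [-4, -1, 0, 0, 1], [-4, -1, 0, 0, 1], [-4, -1, 0, 0, 1], [-4, -1, 0, 0, 1], [-4, -1, 0, 0, 1], [-4, -1, 0, 0, 1], [-4, -1, 0, 0, 1], [-4, -1, 0, 0, 1]]])

```text
clock: 2.6
position: [847.0, -197.6, 362.6]
ee_rot: [0.06, 0.998, 0.003, 0.014]
contact_force: [0.2, 0.6, -0.1]
gripper_width: 85.3
```

```bash
python3 -c "from h import *;st()"
```

```text
t 2.6 q [-0.046  0.966  1.405 -0.006 -1.982 -1.647] p [ 847.  -197.6  362.6] F [ 0.2  0.6 -0.1] w 85.3
x [-0.992  0.12  -0.027] y [0.12  0.993 0.008] z [ 0.028  0.004 -1.   ]
```

Emit:
send_rows(steps=[[[-2, 0, -3.5, 0, 1], [-2, 0, -3.5, 0, 1], [-2, 0, -3.5, 0, 1], [-2, 0, -3.5, 0, 1], [-2, 0, -3.5, 0, 1], [-2, 0, -3.5, 0, 1]]])

```text
clock: 3.1
position: [812.5, -178.4, 467.9]
ee_rot: [0.061, 0.996, -0.01, 0.063]
contact_force: [0.7, 0.5, 0.6]
gripper_width: 85.5
```

```bash
python3 -c "from h import *;st()"
```

```text
t 3.1 q [-0.013  0.847  1.408  0.029 -2.007 -1.666] p [ 812.5 -178.4  467.9] F [0.7 0.5 0.6] w 85.5
x [-0.985  0.12  -0.126] y [ 0.123  0.992 -0.013] z [ 0.124 -0.028 -0.992]
```

The tilt can be built up at the reach limit: it is 7° now, leaning back as needed. Continuing.

Emit:
send_rows(steps=[[[-3, 0, -2.8, 0, 1], [-3, 0, -2.8, 0, 1], [-3, 0, -2.8, 0, 1], [-3, 0, -2.8, 0, 1], [-3, 0, -2.8, 0, 1], [-3, 0, -2.8, 0, 1], [-3, 0, -2.8, 0, 1], [-3, 0, -2.8, 0, 1], [-3, 0, -2.8, 0, 1], [-3, 0, -2.8, 0, 1]]])

```text
clock: 3.93
position: [787.4, -144.5, 612.5]
ee_rot: [0.06, 0.978, -0.035, 0.195]
contact_force: [-0.0, -0.0, -0.5]
gripper_width: 85.8
```

```bash
python3 -c "from h import *;st()"
```

```text
t 3.93 q [ 0.062  0.692  1.407  0.123 -1.9   -1.693] p [ 787.4 -144.5  612.5] F [-0.  -0.  -0.5] w 85.8
x [-0.916  0.103 -0.387] y [ 0.131  0.99  -0.046] z [ 0.378 -0.092 -0.921]
```

Emit:
send_rows(steps=[[[-3.8, 0, -1.6, 0, 1], [-3.8, 0, -1.6, 0, 1], [-3.8, 0, -1.6, 0, 1], [-3.8, 0, -1.6, 0, 1], [-3.8, 0, -1.6, 0, 1], [-3.8, 0, -1.6, 0, 1], [-3.8, 0, -1.6, 0, 1]]])

```text
clock: 4.52
position: [816.7, -129.3, 663.5]
ee_rot: [0.058, 0.954, -0.052, 0.288]
contact_force: [0.3, 0.0, -0.5]
gripper_width: 85.6
```

```bash
python3 -c "from h import *;st()"
```

```text
t 4.52 q [ 0.104  0.669  1.407  0.193 -1.738 -1.708] p [ 816.7 -129.3  663.5] F [ 0.3  0.  -0.5] w 85.6
x [-0.827  0.081 -0.556] y [ 0.141  0.988 -0.066] z [ 0.544 -0.134 -0.828]
```

Emit:
send_rows(steps=[[[-4, 0, -1, 0, 1], [-4, 0, -1, 0, 1], [-4, 0, -1, 0, 1], [0, 0, 0, 0, 0.7], [0, 0, 0, 0, 0.7]]])

```text
clock: 4.93
position: [832.4, -123.5, 685.9]
ee_rot: [0.057, 0.94, -0.059, 0.33]
contact_force: [0.1, -0.6, -0.5]
gripper_width: 63.9
```

```bash
cat >> h.py <<'E'
def to(R,p,tgt,w=0):
    d=np.array(tgt)-p; print('to',np.round(tgt,1),'tool shift cm',(R.T@d/10).round(2))
E
python3 - <<'E'
from h import *
s,R=st()
p=s['position']; a=np.array([.990,-.141,0]);z=R[:,2]
lug=np.array([585.3,63,104])
g=lug-[0,0,12]; T=g+19*z
to(R,p,T); to(R,p,T-120*z); to(R,p,[500,0,350])
for n in('side','scene'):
    W=cloud(n,np.load(f'pics/{n}.npz')['d']); 
    P=np.load(f'pics/{n}.npz')['p']; h=cv2.cvtColor(P,cv2.COLOR_BGR2HSV)
    for nm,lo,hi in(('yel',20,35),('blu',105,130)):
        m=(h[...,0]>lo)&(h[...,0]<hi)&(h[...,1]>150)&(W[...,2]>60)&(W[...,2]<115)&(W[...,1]>80)
        k,l,q,c=cv2.connectedComponentsWithStats(m.astype(np.uint8))
        for i in range(1,k):
            if q[i,4]>100: print(n,nm,W[l==i].mean(0).round())
E
```

```text
t 4.93 q [ 0.119  0.665  1.408  0.224 -1.658 -1.715] p [ 832.4 -123.5  685.9] F [ 0.1 -0.6 -0.5] w 63.9
x [-0.775  0.068 -0.628] y [ 0.146  0.986 -0.074] z [ 0.615 -0.149 -0.775]
to [597.   60.2  77.3] tool shift cm [57.72 19.18 29.93]
to [523.2  78.1 170.2] tool shift cm [57.72 19.18 17.93]
to [500   0 350] tool shift cm [47.7   9.81  3.75]
side yel [424. 167.  87.]
side yel [541. 404.  88.]
side blu [427. 305.  97.]
scene yel [445. 158.  92.]
scene yel [573. 402.  94.]
scene blu [450. 302.  93.]
```

Emit:
send_rows(steps=[[[3.6, 1.2, 1.1, 0, 0.7], [3.6, 1.2, 1.1, 0, 0.7], [3.6, 1.2, 1.1, 0, 0.7], [3.6, 1.2, 1.1, 0, 0.7], [3.6, 1.2, 1.1, 0, 0.7], [3.6, 1.2, 1.1, 0, 0.7], [3.6, 1.2, 1.1, 0, 0.7], [3.6, 1.2, 1.1, 0, 0.7], [3.6, 1.2, 1.1, 0, 0.7], [3.6, 1.2, 1.1, 0, 0.7]]])

```text
clock: 5.77
position: [679.4, -18.2, 422.2]
ee_rot: [0.061, 0.938, -0.06, 0.336]
contact_force: [0.7, 0.5, -0.2]
gripper_width: 60.0
```

```bash
cat > tl.py <<'E'
from h import *
s,R=st()
p=s['position']; z=R[:,2]
T=np.array([585.3,63,92])+19*z
to(R,p,T); to(R,p,T-120*z)
E
python3 tl.py
```

```text
t 5.77 q [ 0.327  0.092 -0.284  0.59  -0.669 -2.399] p [679.4 -18.2 422.2] F [ 0.7  0.5 -0.2] w 60.0
x [-0.767  0.075 -0.637] y [ 0.155  0.985 -0.071] z [ 0.622 -0.153 -0.768]
to [597.1  60.1  77.4] tool shift cm [28.86  8.89 20.15]
to [522.5  78.5 169.5] tool shift cm [28.86  8.89  8.15]
```

Emit:
send_rows(steps=[[[3.3, 1, 0.9, 0, 0.7], [3.3, 1, 0.9, 0, 0.7], [3.3, 1, 0.9, 0, 0.7], [3.3, 1, 0.9, 0, 0.7], [3.3, 1, 0.9, 0, 0.7], [3.3, 1, 0.9, 0, 0.7], [3.3, 1, 0.9, 0, 0.7], [3.3, 1, 0.9, 0, 0.7], [0, 0, 0, 0, 0.7]]])

```text
clock: 6.52
position: [513.7, 54.7, 232.1]
ee_rot: [0.04, 0.957, -0.057, 0.283]
contact_force: [-0.8, -0.4, -0.1]
gripper_width: 59.7
```

```bash
python3 tl.py; python3 - <<'E'
from h import *
from scipy.spatial.transform import Rotation as Ro
s=arm.read_state(); p,d=grab('wrist'); c=optics.get_calibration('wrist'); K=np.array(c['K']); H=np.array(c['hand_eye'])
R=Ro.from_quat(s['ee_rot']).as_matrix()
v,u=np.mgrid[:420,:560]; P=np.stack([(u-K[0,2])/K[0,0]*d,(v-K[1,2])/K[1,1]*d,d],-1)
W=(P@H[:3,:3].T+H[:3,3])@R.T+s['position']; W[d==0]=np.nan
m=(W[...,2]>99)&(W[...,2]<109)&(np.hypot(W[...,0]-585,W[...,1]-63)<40)
q=W[m]; print(len(q),q.mean(0) if len(q) else'', cv2.minAreaRect(q[:,:2].astype(np.float32)) if len(q)>4 else '')
cv2.imwrite('pics/w0.png',p)
E
```

```text
t 6.52 q [ 0.454 -0.023 -0.933  1.111 -0.406 -3.096] p [513.7  54.7 232.1] F [-0.8 -0.4 -0.1] w 59.7
x [-0.836  0.044 -0.546] y [ 0.108  0.99  -0.086] z [ 0.537 -0.131 -0.833]
to [595.5  60.5  76.2] tool shift cm [ 1.7   2.81 17.31]
to [531.   76.2 176.1] tool shift cm [1.7  2.81 5.31]
390 [582.82064201  60.88065587 102.99532378] ((584.552490234375, 60.711090087890625), (29.536611557006836, 14.385305404663086), 80.7134017944336)
```

View pics/w0.png

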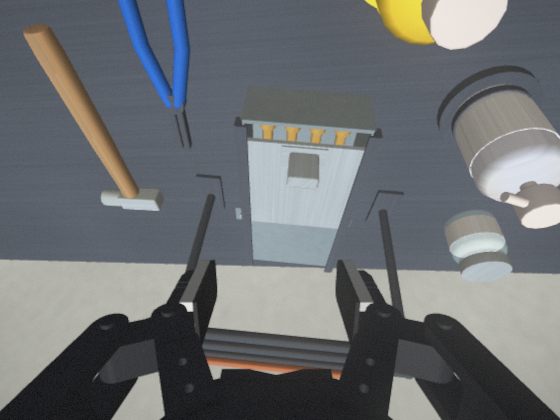

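The lug measured from near is at (584.5,60.7), close to my estimate. However, joint 6 hit its range, so the lean slipped to 33°. I'll fit the arm's kinematics to the recorded states to pick a workable leaning pose.

```bash
cat > kin.py <<'E'
import numpy as np
from scipy.spatial.transform import Rotation as Ro
from scipy.optimize import least_squares
D=np.array([[-.8514,.3855,.0067,-.0004,-1.194,-.2586,277.7,-559.3,230.3],[-0.515,0.131,0.158,-0.009,-1.612,-1.238,350.2,-378.8,433.1],[0.129,0.223,0.287,-0.021,-1.637,-1.829,560.8,-82,437.5],[-0.046,0.966,1.405,-0.006,-1.982,-1.647,847,-197.6,362.6],[-0.013,.847,1.408,.029,-2.007,-1.666,812.5,-178.4,467.9],[.062,.692,1.407,.123,-1.9,-1.693,787.4,-144.5,612.5],[.104,.669,1.407,.193,-1.738,-1.708,816.7,-129.3,663.5],[.119,.665,1.408,.224,-1.658,-1.715,832.4,-123.5,685.9],[.327,.092,-.284,.59,-.669,-2.399,679.4,-18.2,422.2],[.454,-.023,-.933,1.111,-.406,-3.096,513.7,54.7,232.1]])
def r(a,t): return Ro.from_euler(a,t).as_matrix()
def Rm(q): return r('z',q[0])@r('y',q[1]-q[2])@r('x',-q[3])@r('y',-q[4])
def basis(q): # a,d,h,L1,L2,e,L
    Z=r('z',q[0]); F=Z@r('y',q[1]-q[2]); U=Z@r('y',q[1])
    return np.c_[Z,U[:,2],F[:,0],F[:,2],Rm(q)[:,0]]
A=np.vstack([basis(q) for q in D]); b=D[:,6:].ravel()
par,res,rk,sv=np.linalg.lstsq(A,b,rcond=1e-6)
C=None
def setC(R,q):
    global C; C=Rm(q).T@R@r('z',q[5]); return C
setC(np.array([[-.767,.155,.622],[.075,.985,-.153],[-.637,-.071,-.768]]),D[8])
def fk(q): return basis(q)@par, Rm(q)@C@r('z',-q[5])
lo=np.array([-3.14,-1.21,-1.07,-3.16,-2.99,-3.1]);hi=np.array([3.14,2.06,1.41,2.05,-.16,3.1])
def ik(p,R,q0,m=0.02):
    f=lambda q:np.r_[(fk(q)[0]-p)/100,(Ro.from_matrix(fk(q)[1].T@R)).as_rotvec()]
    s=least_squares(f,np.clip(q0,lo+m+.01,hi-m-.01),bounds=(lo+m,hi-m)); return s.x,np.abs(s.fun).max()
if __name__=='__main__': print('par',par.round(1),'rank',rk,'resid',np.abs(A@par-b).max().round(1)); print(C.round(2))
E
python3 - <<'E'
from kin import *
import runpy; runpy.run_path('kin.py',run_name='__main__')
a0=-.1415; yb=np.array([.141,.99,0])
def ori(t,az,flip):
    z=np.array([np.sin(t)*np.cos(az),np.sin(t)*np.sin(az),-np.cos(t)])
    y=-yb if flip else yb; y=y-z*(z@y); y/=np.linalg.norm(y); return np.c_[np.cross(y,z),y,z]
for flip in(0,1):
  for az in(-.14,.05,.2):
    for t in(30,34,38,42):
      R=ori(np.radians(t),az,flip); out=[]
      for L in((584.7,61.5,92),(688,47,92)):
        best=min((ik(np.array(L)+19*R[:,2]-b*R[:,2],R,[.4,.3,-.3,j4,-.6,j6])for j4 in(-1.5,.6) for j6 in(-2.5,0,2) for b in(0,)),key=lambda s:s[1])
        out.append((best[0].round(2).tolist(),round(best[1],3)))
      print(flip,az,t,out)
E
```

```text
par [  72.2 -146.6  205.6  522.8  371.6   32.4  304.2] rank 7 resid 88.8
[[ 0. -0.  1.]
 [-1.  0.  0.]
 [-0. -1. -0.]]
0 -0.14 30 [([0.51, 0.42, -0.85, 1.94, -0.33, 2.16], np.float64(0.0)), ([0.39, 0.53, -0.58, 1.57, -0.26, 2.67], np.float64(0.0))]
0 -0.14 34 [([0.54, 0.42, -0.88, 2.03, -0.41, 2.04], np.float64(0.02)), ([0.41, 0.53, -0.63, 1.93, -0.32, 2.3], np.float64(0.0))]
0 -0.14 38 [([0.58, 0.44, -0.9, 2.03, -0.49, 2.0], np.float64(0.053)), ([0.43, 0.54, -0.66, 2.03, -0.39, 2.17], np.float64(0.021))]
0 -0.14 42 [([0.61, 0.45, -0.93, 2.03, -0.58, 1.95], np.float64(0.086)), ([0.46, 0.54, -0.68, 2.03, -0.46, 2.14], np.float64(0.055))]
0 0.05 30 [([0.47, 0.41, -0.83, 2.03, -0.24, 2.13], np.float64(0.032)), ([0.35, 0.52, -0.6, 1.95, -0.18, 2.32], np.float64(0.016))]
0 0.05 34 [([0.49, 0.41, -0.85, 2.03, -0.3, 2.1], np.float64(0.071)), ([0.36, 0.52, -0.61, 2.03, -0.21, 2.25], np.float64(0.033))]
0 0.05 38 [([0.53, 0.41, -0.87, 2.03, -0.37, 2.07], np.float64(0.111)), ([0.38, 0.52, -0.62, 2.03, -0.26, 2.23], np.float64(0.074))]
0 0.05 42 [([0.56, 0.42, -0.89, 2.03, -0.44, 2.03], np.floa
[... 1519 characters left out ...]
1], np.float64(0.074))]
1 0.05 42 [([0.56, 0.42, -0.89, 2.03, -0.44, -1.11], np.float64(0.152)), ([0.4, 0.53, -0.64, 2.03, -0.32, -0.93], np.float64(0.113))]
1 0.2 30 [([0.35, 0.42, -0.84, -3.14, -0.21, -2.0], np.float64(0.069)), ([0.28, 0.53, -0.63, -3.14, -0.18, -1.94], np.float64(0.061))]
1 0.2 34 [([0.35, 0.43, -0.89, -3.14, -0.34, -1.99], np.float64(0.078)), ([0.28, 0.53, -0.63, -3.14, -0.18, -1.93], np.float64(0.042))]
1 0.2 38 [([0.35, 0.44, -0.95, -3.14, -0.48, -1.96], np.float64(0.086)), ([0.28, 0.54, -0.68, -3.14, -0.31, -1.91], np.float64(0.047))]
1 0.2 42 [([0.35, 0.47, -0.99, -3.14, -0.62, -1.94], np.float64(0.094)), ([0.28, 0.55, -0.73, -3.14, -0.44, -1.89], np.float64(0.051))]
```

```bash
python3 - <<'E'
s=open('kin.py').read()
s=s.replace("    return np.c_[Z,U[:,2],F[:,0],F[:,2],Rm(q)[:,0]]","    return np.c_[Z,U[:,2],F[:,0],F[:,2],Rm(q)]")
open('kin.py','w').write(s)
E
python3 kin.py; python3 - <<'E'
from kin import *
print((A@par-b).reshape(-1,3).round(0).tolist())
from h import arm
s=arm.read_state(); print(np.round(Ro.from_quat(s['ee_rot']).as_matrix()-fk(s['joints'])[1],2).tolist())
E
```

```text
par [ 4.000e-01 -1.000e-01  1.605e+02  5.646e+02  4.217e+02 -1.000e-01
  2.973e+02 -1.597e+02 -1.000e-01] rank 9 resid 0.3
[[ 0. -0.  1.]
 [-1.  0.  0.]
 [-0. -1. -0.]]
[[-0.0, -0.0, 0.0], [0.0, -0.0, -0.0], [-0.0, -0.0, -0.0], [0.0, 0.0, 0.0], [0.0, 0.0, -0.0], [-0.0, -0.0, 0.0], [0.0, 0.0, 0.0], [-0.0, -0.0, 0.0], [0.0, 0.0, 0.0], [-0.0, -0.0, 0.0]]
[[-0.0, -0.0, 0.0], [-0.0, 0.0, 0.0], [-0.0, -0.0, 0.0]]
```

```bash
python3 - <<'E'
from kin import *
yb=np.array([.141,.99,0])
def ori(t,az,flip):
    z=np.array([np.sin(t)*np.cos(az),np.sin(t)*np.sin(az),-np.cos(t)])
    y=-yb if flip else yb; y=y-z*(z@y); y/=np.linalg.norm(y); return np.c_[np.cross(y,z),y,z]
rng=np.random.default_rng(0); S=[np.array([.3,.4,-.3,j4,j5,j6]) for j4 in(-2.5,-1.2,0,1.2) for j5 in(-.5,) for j6 in(-2,1)]
for flip in(1,):
  for az in(-.3,-.14,0.02):
    for t in(30,34,38,42):
      R=ori(np.radians(t),az,flip); z=R[:,2]; print('az',az,'t',t)
      for L in(np.array((571,63.5,92))+19*z,np.array((688,47,92))+19*z,np.array((584.7,61.5,92))-81*z,np.array((581,251,150))):
        sol=[ik(L,R,q) for q in S]; sol=[s[0].round(2) for s in sol if s[1]<.003]
        u=[]
        for q in sol:
            if not any(np.abs(q-k).max()<.1 for k in u): u.append(q)
        print('   ',[k.tolist() for k in u])
E
```

```text
az -0.3 t 30
    []
    []
    [[0.35, 0.15, -0.94, 1.4, -0.31, -0.26]]
    [[0.74, 0.33, -0.69, 1.08, -0.51, -0.28]]
az -0.3 t 34
    []
    []
    [[0.19, 0.14, -0.98, 1.88, -0.28, -0.61]]
    [[0.7, 0.33, -0.75, 1.31, -0.51, -0.49]]
az -0.3 t 38
    []
    []
    []
    [[0.66, 0.33, -0.8, 1.53, -0.53, -0.67]]
az -0.3 t 42
    []
    []
    []
    [[0.63, 0.33, -0.83, 1.7, -0.57, -0.82]]
az -0.14 t 30
    []
    []
    []
    [[0.66, 0.3, -0.75, 1.23, -0.39, -0.37]]
az -0.14 t 34
    []
    []
    []
    [[0.58, 0.3, -0.81, 1.57, -0.38, -0.63]]
az -0.14 t 38
    []
    []
    []
    [[0.52, 0.3, -0.83, 1.85, -0.4, -0.84]]
az -0.14 t 42
    [[-0.18, 0.36, -0.77, -3.04, -0.3, -1.64]]
    []
    []
    []
az 0.02 t 30
    []
    []
    []
    [[0.57, 0.28, -0.79, 1.43, -0.27, -0.48]]
az 0.02 t 34
    []
    []
    []
    [[0.42, 0.28, -0.82, 1.92, -0.24, -0.84]]
az 0.02 t 38
    []
    []
    []
    []
az 0.02 t 42
    []
    []
    []
    []
```

```bash
cat > scan.py <<'E'
from kin import *
a=np.array([.990,-.141,0]); bx=np.array([.141,.99,0]); box=np.array([683.6,47,0])
def ori(t,az,sgn): # tool y along +-box x (projected)
    z=np.array([np.sin(t)*np.cos(az),np.sin(t)*np.sin(az),-np.cos(t)])
    y=sgn*a; y=y-z*(z@y); y/=np.linalg.norm(y); return np.c_[np.cross(y,z),y,z]
S=[np.array([.3,.4,-.3,j4,-.5,j6]) for j4 in(-2.9,-1.2,0,1.2) for j6 in(-2,-.5,1)]
def sols(p,R):
    u=[]
    for q0 in S:
        q,e=ik(p,R,q0)
        if e<.004 and not any(np.abs(q-k).max()<.15 for k in u): u.append(q)
    return u
E
python3 - <<'E'
from scan import *
for az in(-.45,-.3,-.14,.02):
  for t in(8,12,16,20,24):
    R=ori(np.radians(t),az,1); z,y=R[:,2],R[:,1]
    for nm,X,off,zt in(('push0',-109,57,92),('push1',-2,57,92),('pull1',12,42.5,92),('pull_mid',-20,42.5,92)):
        P=box+X*a+[0,0,zt]+13*z-off*y
        print(az,t,nm,P.round(),[q.round(2).tolist() for q in sols(P,R)])
E
```

```text
-0.45 8 push0 [521.  69.  72.] [[0.5, 0.35, -0.61, 0.22, -0.54, 2.32]]
-0.45 8 push1 [627.  54.  72.] [[0.39, 0.49, -0.33, 0.17, -0.66, 2.48]]
-0.45 8 pull1 [655.  50.  73.] [[0.37, 0.53, -0.26, 0.16, -0.7, 2.52]]
-0.45 8 pull_mid [624.  55.  73.] [[0.39, 0.49, -0.34, 0.17, -0.66, 2.48]]
-0.45 12 push0 [523.  68.  68.] [[0.51, 0.34, -0.71, 0.42, -0.43, 2.12]]
-0.45 12 push1 [629.  53.  68.] [[0.41, 0.48, -0.43, 0.31, -0.54, 2.35]]
-0.45 12 pull1 [657.  49.  71.] [[0.38, 0.51, -0.35, 0.28, -0.59, 2.4]]
-0.45 12 pull_mid [625.  54.  71.] [[0.41, 0.47, -0.44, 0.31, -0.55, 2.34]]
-0.45 16 push0 [524.  67.  65.] [[0.47, 0.33, -0.85, 0.79, -0.31, 1.79]]
-0.45 16 push1 [630.  52.  65.] [[0.4, 0.47, -0.55, 0.53, -0.43, 2.14]]
-0.45 16 pull1 [658.  49.  68.] [[0.39, 0.5, -0.46, 0.47, -0.47, 2.22]]
-0.45 16 pull_mid [626.  53.  68.] [[0.41, 0.46, -0.55, 0.52, -0.43, 2.14]]
-0.45 20 push0 [526.  66.  61.] [[0.3, 0.31, -0.96, 1.42, -0.24, 1.33]]
-0.45 20 push1 [632.  51.  61.] [[0.35, 0.45, -0.69, 0.94, -0.31, 1.78]]
-0.45 20 pull1 [659.  48.  66.] [[0.36, 0.48, -0.59, 0.8, -0.35, 1.93]]
-0.45 2
[... 3477 characters left out ...]
 0.15, -0.52, 2.49]]
0.02 16 push0 [525.  71.  64.] [[0.45, 0.31, -0.84, 0.63, -0.2, 1.94]]
0.02 16 push1 [631.  56.  64.] [[0.38, 0.46, -0.49, 0.27, -0.37, 2.37]]
0.02 16 pull1 [659.  52.  68.] [[0.36, 0.49, -0.4, 0.23, -0.42, 2.44]]
0.02 16 pull_mid [627.  56.  68.] [[0.38, 0.45, -0.5, 0.27, -0.38, 2.37]]
0.02 20 push0 [527.  71.  61.] []
0.02 20 push1 [633.  56.  61.] [[0.34, 0.44, -0.65, 0.64, -0.18, 2.03]]
0.02 20 pull1 [660.  52.  65.] [[0.35, 0.47, -0.53, 0.44, -0.26, 2.23]]
0.02 20 pull_mid [629.  56.  65.] [[0.35, 0.43, -0.66, 0.64, -0.19, 2.03]]
0.02 24 push0 [530.  71.  57.] []
0.02 24 push1 [635.  56.  57.] []
0.02 24 pull1 [662.  52.  63.] []
0.02 24 pull_mid [631.  57.  63.] []
```

Kinematic fit is now exact (0.3 mm). A 40° lean in this arm branch isn't feasible at the lug. But with the jaws along box x and wide open, a 12–20° lean clears the bar: I can push the lug with the far finger's back, and later pull with the same finger's inside. Turning the jaws now.

Emit:
send_rows(steps=[[[0, 0, 0, -0.12, 1], [0, 0, 0, -0.12, 1], [0, 0, 0, -0.12, 1], [0, 0, 0, -0.12, 1], [0, 0, 0, -0.12, 1], [0, 0, 0, -0.12, 1], [0, 0, 0, -0.12, 1], [0, 0, 0, -0.12, 1], [0, 0, 0, -0.12, 1], [0, 0, 0, -0.12, 1]]])

```text
clock: 7.4
position: [526.1, 56.3, 244.7]
ee_rot: [-0.525, 0.797, -0.216, 0.207]
contact_force: [0.3, -0.0, -0.3]
gripper_width: 85.5
```

```bash
python3 -c "from h import *;st()"
```

```text
t 7.4 q [ 0.443 -0.021 -0.908  1.121 -0.403 -1.842] p [526.1  56.3 244.7] F [ 0.3 -0.  -0.3] w 85.5
x [-0.363 -0.926 -0.102] y [-0.748  0.355 -0.562] z [ 0.556 -0.127 -0.821]
```

```bash
cat > sim.py <<'E'
from scan import *
def row(q,x,y,z,w,lam,gain=.9):
    p,R=fk(q); v=np.array([x,y,z])*10.; P=p+R@v; T=R@r('z',w)
    f=lambda k:np.r_[(fk(k)[0]-P)/lam,(Ro.from_matrix(fk(k)[1].T@T)).as_rotvec()]
    s=least_squares(f,np.clip(q,lo+1e-3,hi-1e-3),bounds=(lo,hi)).x
    return q+gain*np.clip(s-q,-.16,.16)
def show(q):
    p,R=fk(q); z=R[:,2]; y=R[:,1]
    ya=-(a-z*(a@z)); ya/=np.linalg.norm(ya)
    print('q',q.round(2),'p',p.round(0),'tilt',np.degrees(np.arccos(-z[2])).round(1),'az',np.arctan2(z[1],z[0]).round(2),'jawerr(turn)',np.arctan2(np.cross(y,ya)@z,y@ya).round(2))
E
python3 - <<'E'
from sim import *
for lam in(100,200,300,500,1000):
    print(lam)
    q=D[3,:6].copy()
    for i in range(6): q=row(q,-2,0,-3.5,0,lam)
    show(q)
    for i in range(10): q=row(q,-3,0,-2.8,0,lam)
    show(q)
E
```

```text
100
q [ 0.    0.8   1.41  0.14 -1.65 -1.65] p [ 889. -195.  559.] tilt 31.4 az -0.26 jawerr(turn) -1.57
q [ 0.13  0.59  1.41  0.41 -1.15 -1.72] p [ 849. -147.  897.] tilt 73.9 az -0.26 jawerr(turn) -1.84
200
q [-0.    0.81  1.41  0.11 -1.75 -1.65] p [ 868. -191.  534.] tilt 25.0 az -0.25 jawerr(turn) -1.56
q [ 0.12  0.6   1.41  0.34 -1.33 -1.7 ] p [ 843. -150.  829.] tilt 62.5 az -0.26 jawerr(turn) -1.68
300
q [-0.01  0.82  1.41  0.08 -1.84 -1.65] p [ 848. -187.  509.] tilt 18.5 az -0.24 jawerr(turn) -1.56
q [ 0.1   0.63  1.41  0.26 -1.53 -1.69] p [ 832. -152.  746.] tilt 48.7 az -0.26 jawerr(turn) -1.61
500
q [-0.01  0.84  1.41  0.04 -1.97 -1.66] p [ 822. -181.  478.] tilt 10.2 az -0.21 jawerr(turn) -1.55
q [ 0.06  0.7   1.41  0.14 -1.82 -1.68] p [ 809. -153.  620.] tilt 27.2 az -0.25 jawerr(turn) -1.56
1000
q [-0.02  0.86  1.41  0.01 -2.05 -1.67] p [ 803. -177.  457.] tilt 4.1 az -0.11 jawerr(turn) -1.55
q [ 0.02  0.78  1.41  0.04 -2.05 -1.7 ] p [ 783. -151.  523.] tilt 9.0 az -0.2 jawerr(turn) -1.55
```

```bash
python3 - <<'E'
from sim import *
from h import arm
q0=np.array(arm.read_state()['joints'])
def go(q,T,n,turn=0,cap=35):
    for i in range(n):
        p,R=fk(q); d=R.T@(np.array(T)-p); k=min(1,cap/np.linalg.norm(d)); d=d*k
        q=row(q,*(d/10),turn if i<3 else 0,600)
    show(q); return q
for name,wp in {'direct':[(510,70,110,12),(510,70,90,6)],'low':[(470,60,200,6),(490,65,110,10)],'near':[(400,60,250,10),(440,65,150,10),(500,70,90,10)],'near2':[(350,60,300,14),(500,70,110,12)],'high':[(450,60,450,10),(380,60,450,10)]}.items():
    print(name); q=q0.copy(); t=-.12
    for w in wp: q=go(q,w[:3],w[3],t); t=0
E
```

```text
direct
q [ 0.19  0.18 -1.03  1.82 -0.23 -2.61] p [510.  70. 110.] tilt 26.9 az -0.32 jawerr(turn) -0.52
q [ 0.13  0.23 -1.02  1.99 -0.22 -2.79] p [510.  70.  90.] tilt 26.2 az -0.35 jawerr(turn) -0.59
low
q [ 0.4  -0.05 -1.07  1.39 -0.34 -1.81] p [471.  60. 201.] tilt 33.6 az -0.24 jawerr(turn) 0.0
q [ 0.13  0.15 -1.06  1.92 -0.19 -2.39] p [490.  65. 110.] tilt 26.2 az -0.28 jawerr(turn) -0.25
near
q [ 0.78 -0.27 -1.07  0.93 -0.64 -1.59] p [400.  60. 250.] tilt 34.8 az -0.23 jawerr(turn) 0.04
q [ 0.56  0.01 -1.07  1.1  -0.41 -1.67] p [444.  67. 155.] tilt 26.6 az -0.35 jawerr(turn) 0.02
q [ 0.35  0.22 -1.02  1.43 -0.28 -2.03] p [500.  70.  90.] tilt 23.0 az -0.44 jawerr(turn) -0.18
near2
q [ 1.1  -0.45 -0.99  0.72 -1.01 -1.58] p [350.  60. 300.] tilt 34.9 az -0.23 jawerr(turn) 0.04
q [ 0.26  0.18 -1.05  1.73 -0.3  -2.27] p [500.  70. 110.] tilt 27.8 az -0.41 jawerr(turn) -0.22
high
q [ 0.8  -0.3  -0.54  0.62 -1.06 -1.28] p [450.  60. 450.] tilt 36.3 az -0.23 jawerr(turn) -0.12
q [ 1.04 -0.44 -0.62  0.64 -1.25 -1.44] p [380.  60. 450.] tilt 36.3 az -0.23 jawerr(turn) -0.12
```

```bash
python3 - <<'E'
from sim import *
from h import arm
q0=np.array(arm.read_state()['joints'])
def go(q,T,n,turn=0,cap=35,sh=True):
    for i in range(n):
        p,R=fk(q); d=R.T@(np.array(T)-p); k=min(1,cap/np.linalg.norm(d)); d=d*k
        q=row(q,*(d/10),turn if i<3 else 0,600)
    if sh: show(q)
    return q
for y in(-180,-80,20):
  qa=go(q0,(460,y,250),8,-.12)
  for x,z in((300,150),(300,250),(350,130),(380,130)):
    print(y,x,z); q=qa
    for n in(8,6,6): q=go(q,(x,y,z),n)
E
```

```text
q [-0.   -0.12 -0.87  0.52 -0.27 -0.73] p [ 461. -178.  250.] tilt 34.8 az -0.23 jawerr(turn) -0.14
-180 300 150
q [-0.08 -0.24 -1.07  0.05 -0.18 -0.22] p [ 301. -188.  153.] tilt 32.5 az -0.1 jawerr(turn) -0.11
q [-0.06 -0.25 -1.07  0.02 -0.18 -0.21] p [ 300. -180.  150.] tilt 32.4 az -0.07 jawerr(turn) -0.1
q [-0.06 -0.25 -1.07  0.02 -0.18 -0.21] p [ 300. -180.  150.] tilt 32.4 az -0.07 jawerr(turn) -0.1
-180 300 250
q [ 0.06 -0.49 -1.02  0.37 -0.48 -0.61] p [ 300. -180.  250.] tilt 34.8 az -0.23 jawerr(turn) -0.14
q [ 0.06 -0.49 -1.02  0.37 -0.48 -0.61] p [ 300. -180.  250.] tilt 34.8 az -0.23 jawerr(turn) -0.14
q [ 0.06 -0.49 -1.02  0.37 -0.48 -0.61] p [ 300. -180.  250.] tilt 34.8 az -0.23 jawerr(turn) -0.14
-180 350 130
q [-0.08 -0.09 -0.97 -0.03 -0.16 -0.15] p [ 349. -188.  136.] tilt 30.0 az -0.07 jawerr(turn) -0.1
q [-0.07 -0.08 -0.97 -0.07 -0.16 -0.12] p [ 350. -180.  130.] tilt 29.7 az -0.04 jawerr(turn) -0.09
q [-0.07 -0.08 -0.97 -0.07 -0.16 -0.12] p [ 350. -180.  130.] tilt 29.7 az -0.04 jawerr(turn) -0.09
-180 380 130
q [-0.07 -0.03 -0.92 -0.05 -0.16 -0.13] p [ 380. -18
[... 2139 characters left out ...]
-0.15
q [ 1.28 -0.56 -1.07  0.57 -1.15 -1.81] p [300.  20. 251.] tilt 29.8 az -0.33 jawerr(turn) -0.15
20 350 130
q [ 0.7  -0.2  -1.07  0.72 -0.57 -1.38] p [383.  27. 190.] tilt 25.2 az -0.29 jawerr(turn) 0.04
q [ 0.7  -0.13 -1.07  0.54 -0.54 -1.25] p [359.  21. 144.] tilt 17.6 az -0.35 jawerr(turn) 0.04
q [ 0.7  -0.11 -1.07  0.49 -0.53 -1.21] p [351.  20. 132.] tilt 15.6 az -0.37 jawerr(turn) 0.04
20 380 130
q [ 0.6  -0.13 -1.07  0.8  -0.48 -1.39] p [405.  25. 177.] tilt 24.9 az -0.29 jawerr(turn) 0.04
q [ 0.62 -0.06 -1.07  0.64 -0.46 -1.28] p [385.  21. 137.] tilt 18.7 az -0.34 jawerr(turn) 0.04
q [ 0.62 -0.05 -1.07  0.61 -0.45 -1.26] p [381.  20. 131.] tilt 17.6 az -0.35 jawerr(turn) 0.04
```

Emit:
send_rows(steps=[[[3.1, 0.6, -1, -0.11, 1], [3.1, 0.6, -1, -0.11, 1], [3.1, 0.6, -1, -0.1, 1]]])

```text
clock: 7.65
position: [478.5, -16.9, 257.0]
ee_rot: [-0.644, 0.703, -0.247, 0.173]
contact_force: [-0.1, -0.9, 0.2]
gripper_width: 85.4
```

```bash
cat >> sim.py <<'E'
def now(T=None):
    from h import arm
    s=arm.read_state(); q=np.array(s['joints']); p,R=fk(q); print('t',round(s['clock'],2),'F',np.round(s['contact_force'],1),'w',round(s['gripper_width'],1)); show(q)
    print(' y',R[:,1].round(3),'z',R[:,2].round(3))
    if T is not None: d=R.T@(np.array(T)-s['position'])/10; print(' shift',d.round(2),'n',np.linalg.norm(d).round(1))
    return q,s
E
python3 -c "
from sim import *
now((340,-20,120))"
```

```text
t 7.65 F [-0.1 -0.9  0.2] w 85.4
q [ 0.35 -0.15 -0.97  0.99 -0.38 -1.31] p [479. -17. 257.] tilt 35.0 az -0.22 jawerr(turn) 0.04
 y [-0.821  0.05  -0.569] z [ 0.56  -0.125 -0.819]
 shift [ 0.83 19.15  3.51] n 19.5
```

Emit:
send_rows(steps=[[[0.1, 3.5, 0.6, 0, 1], [0.1, 3.5, 0.6, 0, 1], [0.1, 3.5, 0.6, 0, 1], [0.1, 3.5, 0.6, 0, 1], [0.1, 3.4, 1, 0, 1], [0, 2.5, 2, 0, 1], [0, 1.5, 2.5, 0, 1]]])

```text
clock: 8.23
position: [401.1, -26.9, 212.5]
ee_rot: [-0.652, 0.717, -0.2, 0.148]
contact_force: [0.1, -0.1, 0.1]
gripper_width: 85.7
```

```bash
python3 -c "
from sim import *
now((340,-20,120))"
```

```text
t 8.23 F [ 0.1 -0.1  0.1] w 85.7
q [ 0.46 -0.24 -1.07  0.76 -0.44 -1.21] p [401. -27. 212.] tilt 28.8 az -0.2 jawerr(turn) 0.04
 y [-0.874  0.071 -0.48 ] z [ 0.473 -0.094 -0.876]
 shift [-0.47  9.83  5.15] n 11.1
```

Behaves as simulated. Continuing downward to lower the lean to about 14°.

Emit:
send_rows(steps=[[[0, 3, 1.6, 0, 1], [0, 3, 1.6, 0, 1], [0, 3, 1.6, 0, 1], [0, 2.5, 2, 0, 1], [0, 2, 2.5, 0, 1], [0, 1.5, 2.5, 0, 1], [0, 1, 2.5, 0, 1], [0, 1, 2.5, 0, 1]]])

```text
clock: 8.9
position: [396.1, -45.6, 128.0]
ee_rot: [-0.665, 0.726, -0.122, 0.126]
contact_force: [0.5, 0.5, 0.5]
gripper_width: 85.2
```

```bash
python3 -c "
from sim import *
now((340,-20,120))"
```

```text
t 8.9 F [0.5 0.5 0.5] w 85.2
q [ 0.34 -0.05 -1.07  0.52 -0.25 -0.91] p [396. -46. 128.] tilt 20.1 az -0.03 jawerr(turn) 0.06
 y [-0.935  0.087 -0.344] z [ 0.344 -0.009 -0.939]
 shift [-2.06  5.74 -1.2 ] n 6.2
```

Emit:
send_rows(steps=[[[-1, 3, 0.6, 0, 1], [-1, 3, 0.6, 0, 1], [-1, 3, 0.6, 0, 1], [-1, 3, 0.6, 0, 1], [-1, 2, 0.6, 0, 1], [-1, 2, 0.6, 0, 1]]])

```text
clock: 9.4
position: [320.0, 5.0, 122.5]
ee_rot: [-0.668, 0.733, -0.061, 0.108]
contact_force: [-0.4, -0.2, -0.1]
gripper_width: 85.2
```

```bash
python3 -c "
from sim import *
now((470,76,160))"
```

```text
t 9.4 F [-0.4 -0.2 -0.1] w 85.2
q [ 0.63 -0.18 -1.07  0.22 -0.46 -0.91] p [320.   5. 123.] tilt 14.2 az 0.23 jawerr(turn) 0.06
 y [-0.967  0.1   -0.234] z [ 0.239  0.055 -0.969]
 shift [ -8.59 -14.68   0.35] n 17.0
```

```bash
python3 - <<'E'
from sim import *
q,s=now((498,62,150))
def go(q,T,n,cap=35):
    for i in range(n):
        p,R=fk(q); d=R.T@(np.array(T)-p); k=min(1,cap/np.linalg.norm(d)); q=row(q,*(d*k/10),0,600)
    show(q); p,R=fk(q); print('   far corner',(p-13*R[:,2]-57*R[:,1]).round(1),'near',(p-13*R[:,2]+57*R[:,1]).round(1)); return q
q=go(q,(498,62,150),9);q=go(q,(498,62,67),6);q=go(q,(629,45,67),8)
E
```

```text
t 9.4 F [-0.4 -0.2 -0.1] w 85.2
q [ 0.63 -0.18 -1.07  0.22 -0.46 -0.91] p [320.   5. 123.] tilt 14.2 az 0.23 jawerr(turn) 0.06
 y [-0.967  0.1   -0.234] z [ 0.239  0.055 -0.969]
 shift [ -7.36 -17.29   1.91] n 18.9
q [ 0.49  0.15 -0.63  0.12 -0.56 -0.67] p [498.  62. 150.] tilt 14.2 az 0.23 jawerr(turn) 0.06
   far corner [550.   55.6 175.9] near [439.8  67.  149.3]
q [ 0.48  0.28 -0.76  0.22 -0.29 -0.78] p [498.  62.  67.] tilt 14.2 az 0.22 jawerr(turn) 0.06
   far corner [550.   55.6  93. ] near [439.8  67.   66.2]
q [ 0.34  0.46 -0.4   0.07 -0.47 -0.49] p [629.  45.  67.] tilt 14.2 az 0.22 jawerr(turn) 0.06
   far corner [681.   38.6  93. ] near [570.8  50.   66.2]
```

Emit:
send_rows(steps=[[[-1.3, -3, 0.1, 0.06, 1], [-1.3, -3, 0.1, 0, 1], [-1.3, -3, 0.3, 0, 1], [-1.2, -2.9, 0.4, 0, 1], [-1.2, -2.9, 0.5, 0, 1], [-1.2, -2.9, 0.5, 0, 1], [0, 0, 0, 0, 1]]])

```text
clock: 9.98
position: [519.6, 57.6, 159.7]
ee_rot: [-0.646, 0.752, -0.061, 0.119]
contact_force: [0.9, 1.0, 0.6]
gripper_width: 85.3
```

```bash
python3 -c "
from sim import *
now((498,62,67))"
```

```text
t 9.98 F [0.9 1.  0.6] w 85.3
q [ 0.45  0.16 -0.57  0.11 -0.57 -0.69] p [520.  58. 160.] tilt 15.3 az 0.24 jawerr(turn) 0.0
 y [-0.956  0.159 -0.245] z [ 0.257  0.063 -0.964]
 shift [0.79 4.41 8.42] n 9.5
```

Emit:
send_rows(steps=[[[0.2, 1.2, 1.5, 0, 1], [0.2, 1.2, 1.5, 0, 1], [0.2, 0.8, 1.7, 0, 1], [0.1, 0.6, 1.7, 0, 1], [0, 0.5, 1.5, 0, 1], [0, 0, 0.3, 0, 1], [0, 0, 0, 0, 1]]])

```text
clock: 10.57
position: [512.9, 65.1, 72.1]
ee_rot: [-0.643, 0.753, -0.065, 0.128]
contact_force: [-0.3, 0.3, 0.9]
gripper_width: 85.4
```

```bash
cat >> sim.py <<'E'
def corners():
    from h import arm
    s=arm.read_state(); p=s['position']; R=Ro.from_quat(s['ee_rot']).as_matrix()
    o=s['gripper_width']/2
    for nm,k in(('far out',-o-14.5),('far in',-o),('near in',o),('near out',o+14.5)):
        c=p-13*R[:,2]+k*R[:,1]; print(' ',nm,c.round(1),'boxx',((c-box)@a).round(1),'boxy',((c-box)@bx).round(1))
E
python3 - <<'E'
from sim import *
now(); corners()
from h import grab
import cv2
p,d=grab('side'); cv2.imwrite('pics/s1.png',cv2.resize(p[100:330,130:430],None,fx=2.5,fy=2.5))
E
```

```text
t 10.57 F [-0.3  0.3  0.9] w 85.4
q [ 0.47  0.28 -0.77  0.27 -0.25 -0.87] p [513.  65.  72.] tilt 16.5 az 0.24 jawerr(turn) -0.0
 y [-0.951  0.166 -0.262] z [ 0.275  0.068 -0.959]
  far out [563.7  54.7  99.6] boxx -119.8 boxy -9.3
  far in [549.9  57.1  95.8] boxx -133.8 boxy -8.8
  near in [468.7  71.2  73.4] boxx -216.2 boxy -6.3
  near out [454.9  73.6  69.6] boxx -230.2 boxy -5.9
```

View pics/s1.png

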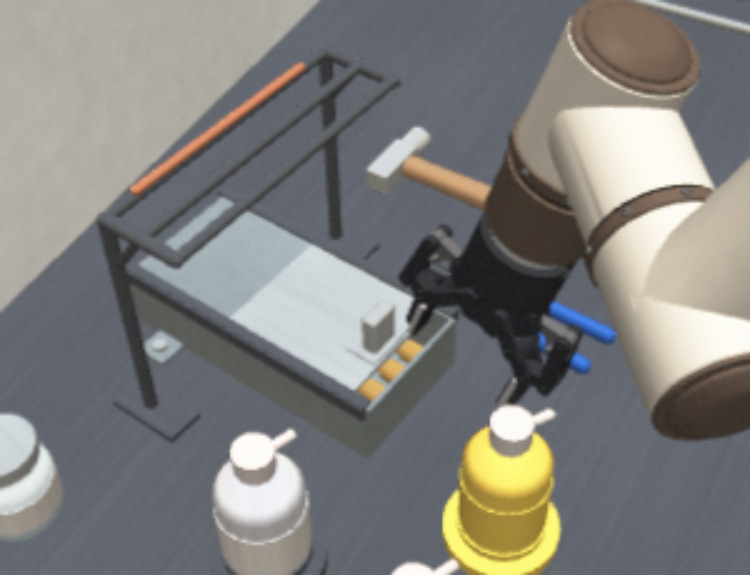

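Fingers are placed ahead of the lug, with the far finger at crop (420,315) and the lug at (378,327), clear of the front wall. I'll narrow the opening a little, lower slightly, then push.

Emit:
send_rows(steps=[[[-0.1, 0, 0.2, 0, 0.85], [-0.1, -0.1, 0.3, 0, 0.85], [0, 0, 0.1, 0, 0.85], [0, -1, 0.27, 0, 0.85], [0, -1.2, 0.32, 0, 0.85], [0, -1.2, 0.32, 0, 0.85]]])

```text
clock: 11.12
position: [551.9, 62.8, 71.3]
ee_rot: [-0.643, 0.752, -0.065, 0.131]
contact_force: [-4.8, 3.6, -0.0]
gripper_width: 72.7
```

```bash
python3 -c "
from sim import *
now(); corners()"
```

```text
t 11.12 F [-4.8  3.6 -0. ] w 72.7
q [ 0.43  0.34 -0.65  0.19 -0.29 -0.76] p [552.  63.  71.] tilt 16.8 az 0.25 jawerr(turn) 0.0
 y [-0.949  0.166 -0.266] z [ 0.28   0.07  -0.958]
  far out [596.5  53.5  97.3] boxx -87.2 boxy -5.9
  far in [582.7  55.9  93.4] boxx -101.1 boxy -5.4
  near in [513.7  67.9  74.1] boxx -171.1 boxy -3.3
  near out [499.9  70.3  70.2] boxx -185.1 boxy -2.9
```

Emit:
send_rows(steps=[[[0, -1.1, 0.42, 0, 0.85], [0, -1.1, 0.42, 0, 0.85], [0, -1.1, 0.42, 0, 0.85], [0, -1.2, 0.35, 0, 0.85], [0, -1.2, 0.35, 0, 0.85]]])

```text
clock: 11.53
position: [608.7, 54.2, 68.9]
ee_rot: [-0.643, 0.752, -0.063, 0.127]
contact_force: [-4.7, 2.0, 3.0]
gripper_width: 72.3
```

```bash
cat >> sim.py <<'E'
def lugpos():
    from h import grab,cloud
    import cv2
    for n in('side',):
        p,d=grab(n); W=cloud(n,d); P=(W-box); X=P@a; Y=P@bx; Z=W[...,2]
        m=(Z>98)&(Z<106)&(np.abs(Y)<18)&(X>-125)&(X<16)
        k,l,q,c=cv2.connectedComponentsWithStats(m.astype(np.uint8))
        for i in range(1,k):
            if q[i,4]>15: print('  top blob',q[i,4],'x',X[l==i].min().round(),X[l==i].max().round(),'y',Y[l==i].min().round(),Y[l==i].max().round())
    return p,d
E
python3 -c "
from sim import *
now(); corners(); lugpos()"
```

```text
t 11.53 F [-4.7  2.   3. ] w 72.3
q [ 0.37  0.42 -0.48  0.09 -0.39 -0.61] p [609.  54.  69.] tilt 16.3 az 0.25 jawerr(turn) -0.0
 y [-0.952  0.165 -0.259] z [ 0.272  0.069 -0.96 ]
  far out [653.4  45.   94.5] boxx -29.6 boxy -6.2
  far in [639.6  47.4  90.7] boxx -43.6 boxy -5.8
  near in [570.8  59.3  72. ] boxx -113.4 boxy -3.7
  near out [557.   61.7  68.2] boxx -127.4 boxy -3.3
  top blob 85 x -48.0 -21.0 y -17.0 16.0
```

Emit:
send_rows(steps=[[[0, -1.1, 0.33, 0, 0.85], [0, -0.8, 0.25, 0, 0.85], [0, -0.6, 0.18, 0, 0.85]]])

```text
clock: 11.83
position: [634.4, 50.2, 68.5]
ee_rot: [-0.643, 0.753, -0.062, 0.126]
contact_force: [-5.2, 2.2, 3.0]
gripper_width: 72.8
```

```bash
python3 -c "
from sim import *
now(); corners(); p,d=lugpos()
import cv2; cv2.imwrite('pics/s2.png',cv2.resize(p[90:320,100:400],None,fx=2.6,fy=2.6))"
```

```text
t 11.83 F [-5.2  2.2  3. ] w 72.8
q [ 0.35  0.46 -0.41  0.07 -0.43 -0.56] p [634.  50.  69.] tilt 16.1 az 0.25 jawerr(turn) -0.0
 y [-0.952  0.166 -0.256] z [ 0.269  0.068 -0.961]
  far out [679.4  40.9  94. ] boxx -3.3 boxy -6.6
  far in [665.6  43.3  90.3] boxx -17.3 boxy -6.2
  near in [596.2  55.4  71.6] boxx -87.7 boxy -4.0
  near out [582.4  57.8  67.9] boxx -101.7 boxy -3.6
  top blob 86 x -22.0 6.0 y -16.0 17.0
```

View pics/s2.png

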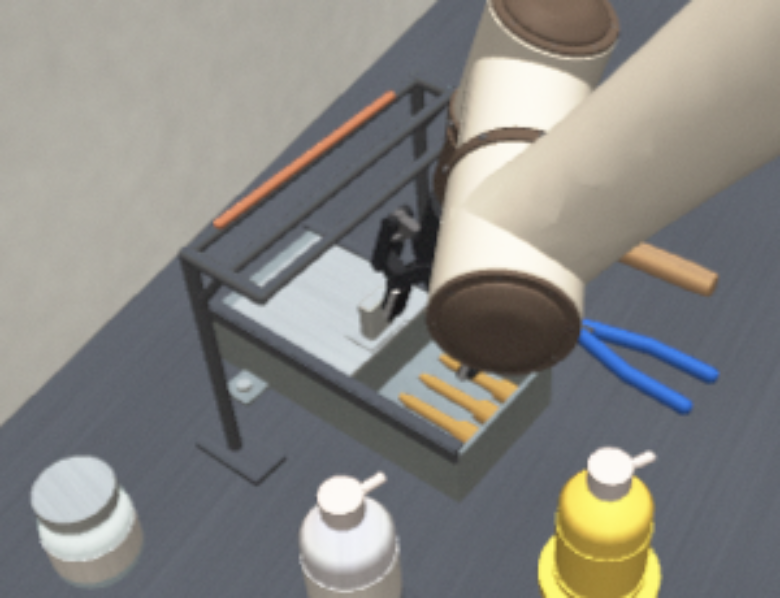

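Emit:
send_rows(steps=[[[0, -0.4, 0.12, 0, 0.85], [0, -0.3, 0.09, 0, 0.85], [0, -0.3, 0.09, 0, 0.85]]])

```text
clock: 12.13
position: [640.3, 48.4, 67.5]
ee_rot: [-0.643, 0.754, -0.06, 0.122]
contact_force: [-21.3, 6.5, 13.6]
gripper_width: 72.4
```

```bash
python3 -c "
from sim import *
now(); corners(); p,d=lugpos()"
```

```text
t 12.13 F [-21.3   6.5  13.6] w 72.4
q [ 0.34  0.47 -0.38  0.06 -0.45 -0.54] p [640.  48.  68.] tilt 15.5 az 0.25 jawerr(turn) -0.0
 y [-0.955  0.166 -0.247] z [ 0.26   0.066 -0.963]
  far out [685.3  39.1  92.5] boxx 2.8 boxy -7.6
  far in [671.5  41.5  88.9] boxx -11.2 boxy -7.1
  near in [602.4  53.5  71.1] boxx -81.3 boxy -5.0
  near out [588.6  55.9  67.5] boxx -95.3 boxy -4.6
  top blob 95 x -16.0 13.0 y -18.0 16.0
```

Force rose to 21 N and the lug's rear edge is at box x≈13 (12 expected), so the cover is fully back. Retreating, then to the can.

Emit:
send_rows(steps=[[[0, 1, -0.3, 0, 0.85], [0, 2.5, -0.8, 0, 0.85], [0, 2.5, -0.9, 0, 0.85], [0, 2.5, -0.9, 0, 0.85], [0, 1.5, -2.5, 0, 0.5], [0, 0.8, -3.5, 0, 0.2], [0, 0.8, -3.5, 0, 0], [-1, 0.8, -3.5, 0, 0], [-3, 0, -1, 0, 0], [-3, 0, 0, 0, 0]]])

```text
clock: 13.02
position: [483.8, 126.3, 214.0]
ee_rot: [-0.641, 0.755, -0.062, 0.129]
contact_force: [1.3, 0.5, 0.5]
gripper_width: 0.6
```

```bash
python3 - <<'E'
from sim import *
q,s=now((591,250,185))
_,R=fk(q)
for T in((591,250,185),(591,250,142)): 
    k,e=ik(np.array(T,float),R,q); print(T,k.round(2),e)
lugpos()
E
```

```text
t 13.02 F [1.3 0.5 0.5] w 0.6
q [ 0.64  0.05 -0.58  0.17 -0.69 -0.92] p [484. 126. 214.] tilt 16.4 az 0.26 jawerr(turn) -0.01
 y [-0.95   0.172 -0.258] z [ 0.273  0.072 -0.959]
 shift [-13.39  -7.31   6.6 ] n 16.6
(591, 250, 185) [ 0.71  0.32 -0.32  0.2  -0.68 -1.01] 3.1783636775221313e-12
(591, 250, 142) [ 0.7   0.37 -0.38  0.23 -0.58 -1.04] 1.5343493592288068e-13
  top blob 74 x -2.0 14.0 y -14.0 17.0
```

Emit:
send_rows(steps=[[[-2.9, -1.6, 0.8, 0, 0], [-2.9, -1.6, 0.8, 0, 0], [-2.7, -1.6, 0.8, 0, 0], [-2.4, -1.4, 0.8, 0, 0], [-1.5, -0.8, 0.8, 0, 0], [0, 0, 0, 0, 0], [0, 0, 0, 0, 0]]])

```text
clock: 13.65
position: [588.3, 255.1, 216.1]
ee_rot: [-0.643, 0.75, -0.063, 0.142]
contact_force: [1.0, -0.4, -0.9]
gripper_width: 0.0
```

```bash
python3 - <<'E'
from sim import *
from h import grab,cloud,cv2
q,s=now((591,250,152)); p,d=grab('side'); cv2.imwrite('pics/s3.png',cv2.resize(p[200:400,150:350],None,fx=2.5,fy=2.5))
W=cloud('side',d); m=(W[...,2]>141)&(W[...,2]<148)&(np.hypot(W[...,0]-581,W[...,1]-251)<22); print(m.sum(),np.median(W[m],0))
E
```

```text
t 13.65 F [ 1.  -0.4 -0.9] w 0.0
q [ 0.72  0.28 -0.29  0.19 -0.72 -1.  ] p [588. 255. 216.] tilt 17.8 az 0.29 jawerr(turn) 0.01
 y [-0.947  0.165 -0.276] z [ 0.293  0.088 -0.952]
 shift [1.31 1.44 6.13] n 6.4
220 [580.92080461 251.77789541 144.56366085]
```

View pics/s3.png

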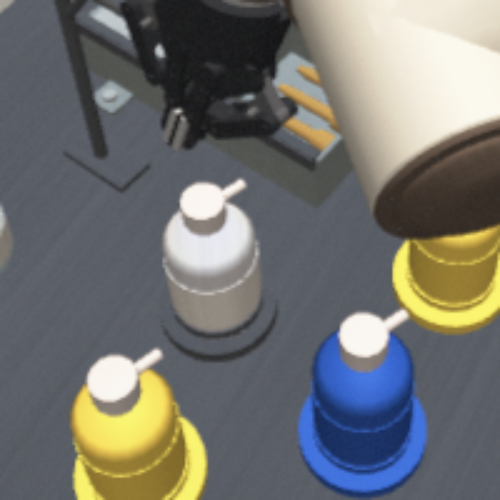

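Emit:
send_rows(steps=[[[0.3, 0.4, 1.5, 0, 0], [0.3, 0.4, 1.5, 0, 0], [0.3, 0.3, 1.3, 0, 0], [0.2, 0.2, 0.8, 0, 0], [0, 0, 0, 0, 0], [0, 0, 0, 0, 0]]])

```text
clock: 14.2
position: [588.1, 247.1, 164.1]
ee_rot: [-0.642, 0.75, -0.063, 0.145]
contact_force: [0.4, -0.4, 1.2]
gripper_width: -0.0
```

```bash
python3 -c "
from sim import *
now((590,251,149))"
```

```text
t 14.2 F [ 0.4 -0.4  1.2] w -0.0
q [ 0.7   0.33 -0.39  0.23 -0.58 -1.03] p [588. 247. 164.] tilt 18.1 az 0.3 jawerr(turn) 0.01
 y [-0.945  0.168 -0.281] z [ 0.298  0.092 -0.95 ]
 shift [-0.2   0.31  1.53] n 1.6
```

Emit:
send_rows(steps=[[[-0.2, 0.1, 0.45, 0, 0], [-0.2, 0.1, 0.45, 0, 0], [0, 0.05, 0.3, 0, 0], [0, 0, 0, 0, 0]]])

```text
clock: 14.53
position: [591.0, 253.5, 155.1]
ee_rot: [-0.642, 0.75, -0.063, 0.148]
contact_force: [-0.7, 1.0, 0.4]
gripper_width: 0.2
```

```bash
python3 -c "
from sim import *
now((590,251,141))"
```

```text
t 14.53 F [-0.7  1.   0.4] w 0.2
q [ 0.71  0.34 -0.4   0.24 -0.55 -1.05] p [591. 253. 155.] tilt 18.5 az 0.3 jawerr(turn) 0.01
 y [-0.944  0.169 -0.284] z [ 0.302  0.095 -0.949]
 shift [0.46 0.45 1.29] n 1.4
```

Emit:
send_rows(steps=[[[0.1, 0.08, 0.25, 0, 0], [0.1, 0.08, 0.25, 0, 0], [0, 0.08, 0.25, 0, 0], [0, 0, 0, 0, 0]]])

```text
clock: 14.87
position: [591.5, 253.5, 147.4]
ee_rot: [-0.642, 0.749, -0.063, 0.149]
contact_force: [-0.3, -0.0, 2.1]
gripper_width: -0.1
```

Emit:
send_rows(steps=[[[0, 0.08, 0.25, 0, 0], [0, 0, 0, 0, 0]]])

```text
clock: 15.03
position: [591.8, 253.8, 145.5]
ee_rot: [-0.642, 0.749, -0.064, 0.149]
contact_force: [-1.6, -1.3, 4.0]
gripper_width: 0.0
```

Emit:
send_rows(steps=[[[0, 0.07, 0.22, 0, 0], [0, 0.07, 0.22, 0, 0], [0, 0, 0, 0, 0]]])

```text
clock: 15.28
position: [592.2, 254.1, 142.2]
ee_rot: [-0.642, 0.749, -0.064, 0.15]
contact_force: [-1.8, -1.0, 5.1]
gripper_width: 0.1
```

Emit:
send_rows(steps=[[[0, 0.06, 0.15, 0, 0], [0, 0, 0, 0, 0]]])

```text
clock: 15.45
position: [592.4, 254.2, 141.5]
ee_rot: [-0.642, 0.749, -0.065, 0.151]
contact_force: [-2.1, -1.8, 5.7]
gripper_width: -0.2
```

Emit:
send_rows(steps=[[[0, 0.06, 0.18, 0, 0], [0, 0, 0, 0, 0]]])

```text
clock: 15.62
position: [592.6, 254.4, 140.7]
ee_rot: [-0.642, 0.749, -0.065, 0.151]
contact_force: [-3.5, -1.3, 6.2]
gripper_width: 0.1
```

Emit:
send_rows(steps=[[[0, 0.06, 0.15, 0, 0], [0, 0, 0, 0, 0]]])

```text
clock: 15.78
position: [592.7, 254.4, 140.4]
ee_rot: [-0.642, 0.749, -0.065, 0.152]
contact_force: [-3.0, -1.9, 5.8]
gripper_width: -0.1
```

Emit:
send_rows(steps=[[[0, 0.05, 0.12, 0, 0], [0, 0, 0, 0, 0]]])

```text
clock: 15.95
position: [592.9, 254.5, 140.5]
ee_rot: [-0.641, 0.749, -0.066, 0.152]
contact_force: [-2.7, -1.9, 6.6]
gripper_width: -0.2
```

Emit:
send_rows(steps=[[[0, 0.08, 0.28, 0, 0], [0, 0, 0, 0, 0]]])

```text
clock: 16.12
position: [593.3, 254.9, 139.7]
ee_rot: [-0.641, 0.749, -0.066, 0.153]
contact_force: [-3.3, -1.9, 7.5]
gripper_width: -0.2
```

Emit:
send_rows(steps=[[[0, 0.08, 0.25, 0, 0], [0, 0.04, 0.15, 0, 0]]])

```text
clock: 16.28
position: [593.8, 255.1, 139.0]
ee_rot: [-0.641, 0.749, -0.067, 0.154]
contact_force: [-8.5, -3.6, 12.0]
gripper_width: -0.3
```

Force kinked from 7.5 to 12 N after about 8.5 mm of travel, so the cap is fully down. Releasing straight up.

Emit:
send_rows(steps=[[[0, -0.2, -0.7, 0, 0], [0, -0.4, -1.2, 0, 0], [0, -0.6, -2, 0, 0], [0, -0.9, -3, 0, 0], [0, -0.9, -3, 0, 0], [0, 0, 0, 0, 0]]])

```text
clock: 16.78
position: [589.7, 241.5, 242.5]
ee_rot: [-0.642, 0.748, -0.066, 0.153]
contact_force: [1.2, -0.1, 1.2]
gripper_width: 0.0
```

```bash
python3 - <<'E'
from sim import *
from h import grab,cloud
q,s=now(); p,d=lugpos(); W=cloud('side',d); m=(W[...,2]>130)&(W[...,2]<152)&(np.hypot(W[...,0]-581,W[...,1]-251)<22); 
print('cap',m.sum(),np.median(W[m],0), np.percentile(W[m][:,2],90))
# pull planning: place far inner corner at box x 30, box y 45, then slide to y 0
_,R=fk(q)
for t,az in((18,.1),(20,-.1),(20,.1),(20,.25),(22,-.2),(22,-.4)):
    t=np.radians(t);z=np.array([np.sin(t)*np.cos(az),np.sin(t)*np.sin(az),-np.cos(t)]);y=-(a-z*(a@z));y/=np.linalg.norm(y);Rr=np.c_[np.cross(y,z),y,z]
    for X,Y in((30,0),(30,45),(14,0),(-25,0)):
        P=box+X*a+Y*bx+[0,0,88]+13*z+42.5*y; k,e=ik(P,Rr,q); print(np.degrees(t).round(),az,X,Y,P.round(),k.round(2),round(e,3))
E
```

```text
t 16.78 F [ 1.2 -0.1  1.2] w 0.0
q [ 0.7   0.24 -0.28  0.19 -0.74 -0.97] p [590. 241. 242.] tilt 19.1 az 0.31 jawerr(turn) 0.01
 y [-0.941  0.167 -0.295] z [ 0.313  0.099 -0.945]
cap 297 [578.60216854 253.13232187 144.00533329] 145.91424283247795
18.0 0.1 30 0 [677.  50.  63.] [ 0.34  0.51 -0.38  0.2  -0.38 -0.67] 0.0
18.0 0.1 30 45 [684.  94.  63.] [ 0.41  0.52 -0.37  0.25 -0.39 -0.77] 0.0
18.0 0.1 14 0 [661.  52.  63.] [ 0.35  0.49 -0.43  0.22 -0.36 -0.7 ] 0.0
18.0 0.1 -25 0 [623.  58.  63.] [ 0.38  0.44 -0.55  0.3  -0.29 -0.81] 0.0
20.0 -0.1 30 0 [678.  48.  61.] [ 0.33  0.5  -0.53  0.58 -0.27 -1.01] 0.0
20.0 -0.1 30 45 [685.  93.  61.] [ 0.4   0.52 -0.5   0.6  -0.29 -1.1 ] 0.0
20.0 -0.1 14 0 [662.  50.  61.] [ 0.33  0.48 -0.59  0.67 -0.23 -1.11] 0.0
20.0 -0.1 -25 0 [624.  56.  61.] [ 0.32  0.43 -0.72  0.87 -0.18 -1.31] 0.01
20.0 0.1 30 0 [678.  50.  62.] [ 0.34  0.5  -0.43  0.27 -0.31 -0.74] 0.0
20.0 0.1 30 45 [685.  95.  62.] [ 0.4   0.52 -0.43  0.34 -0.31 -0.87] 0.0
20.0 0.1 14 0 [662.  52.  62.] [ 0.35  0.48 -0.49  0.32 -0.27 -0.8 ] 0.0
20.0 0.1 -25 0 [624.  58.  62.] [ 0.36  
[... 232 characters left out ...]
   0.09 -0.34 -0.58] 0.0
20.0 0.25 -25 0 [624.  59.  62.] [ 0.37  0.44 -0.52  0.16 -0.27 -0.68] 0.0
22.0 -0.2 30 0 [679.  47.  60.] [ 0.24  0.49 -0.66  1.12 -0.18 -1.46] 0.001
22.0 -0.2 30 45 [685.  92.  60.] [ 0.34  0.51 -0.61  1.02 -0.23 -1.45] 0.0
22.0 -0.2 14 0 [663.  49.  60.] [ 0.25  0.47 -0.69  1.14 -0.18 -1.49] 0.01
22.0 -0.2 -25 0 [625.  55.  60.] [ 0.25  0.42 -0.77  1.26 -0.18 -1.61] 0.026
22.0 -0.4 30 0 [678.  45.  61.] [ 0.29  0.5  -0.62  1.03 -0.28 -1.39] 0.0
22.0 -0.4 30 45 [685.  89.  61.] [ 0.38  0.52 -0.57  0.94 -0.33 -1.38] 0.0
22.0 -0.4 14 0 [663.  47.  61.] [ 0.28  0.48 -0.67  1.12 -0.26 -1.48] 0.0
22.0 -0.4 -25 0 [624.  53.  61.] [ 0.25  0.43 -0.78  1.35 -0.23 -1.68] 0.0
```

Cap is back up at 145 mm. Pulling needs about 22–25° effective lean for bar clearance, so I'll check which lean directions are feasible.

```bash
cat > plan.py <<'E'
from sim import *
def pullpose(t,az,X,Y,zin=90,w=85,jt=0):
    t=np.radians(t);z=np.array([np.sin(t)*np.cos(az),np.sin(t)*np.sin(az),-np.cos(t)]);y=-(a-z*(a@z));y/=np.linalg.norm(y);R=np.c_[np.cross(y,z),y,z]
    P=box+X*a+Y*bx+[0,0,zin]+13*z+w/2*y
    return P,R
def clear(P,R,h=42.5,hx=42.5):
    # max box-x of body prism at z 214..243 (bar front edge at -25)
    m=-999
    for u in(-hx,hx):
        for v in(-h,h):
            for zz in(214,243):
                c=P+u*R[:,0]+v*R[:,1]; s=(zz-c[2])/R[2,2]; m=max(m,((c+s*R[:,2]-box)@a))
    return m
E
python3 - <<'E'
from plan import *
for az in(-.8,-.6,-.4,-.2,0,.2,.4,.6,.8):
  for t in(20,22,24,26,28,30):
    ok=[];
    for X,Y in((18,0),(18,45),(-10,0)):
        P,R=pullpose(t,az,X,Y); b=min((ik(P,R,np.array(q0),.01) for q0 in([.3,.5,-.5,.2,-.3,-.6],[.25,.45,-.7,1.2,-.3,-1.5])),key=lambda k:k[1]); ok.append((round(b[1],3),b[0].round(2)[[3,4]].tolist()))
    if max(o[0] for o in ok[:2])<.01:
        P,R=pullpose(t,az,18,0); print(az,t,ok,'clear',clear(P,R).round(),clear(P,R,38).round())
E
```

```text
-0.8 20 [(np.float64(0.0), [0.68, -0.53]), (np.float64(0.0), [0.64, -0.58]), (np.float64(0.0), [0.72, -0.51])] clear -15.0 -20.0
-0.8 22 [(np.float64(0.0), [0.8, -0.51]), (np.float64(0.0), [0.74, -0.56]), (np.float64(0.0), [0.85, -0.49])] clear -18.0 -23.0
-0.8 24 [(np.float64(0.0), [0.92, -0.49]), (np.float64(0.0), [0.85, -0.54]), (np.float64(0.0), [0.98, -0.47])] clear -22.0 -26.0
-0.8 26 [(np.float64(0.0), [1.05, -0.48]), (np.float64(0.0), [0.96, -0.53]), (np.float64(0.0), [1.11, -0.47])] clear -25.0 -30.0
-0.8 28 [(np.float64(0.0), [1.17, -0.48]), (np.float64(0.0), [1.06, -0.53]), (np.float64(0.0), [1.23, -0.47])] clear -29.0 -33.0
-0.8 30 [(np.float64(0.0), [1.29, -0.49]), (np.float64(0.0), [1.17, -0.54]), (np.float64(0.0), [1.34, -0.49])] clear -32.0 -37.0
-0.6 20 [(np.float64(0.0), [0.75, -0.43]), (np.float64(0.0), [0.71, -0.47]), (np.float64(0.0), [0.82, -0.4])] clear -20.0 -25.0
-0.6 22 [(np.float64(0.0), [0.93, -0.39]), (np.float64(0.0), [0.86, -0.44]), (np.float64(0.0), [1.02, -0.37])] clear -24.0 -29.0
-0.6 24 [(np.float64(0.0), [1.13, -0.36]), (np.float64(0.0), [1.02, -0
[... 3507 characters left out ...]
p.float64(0.0), [-0.33, -0.59])] clear -6.0 -11.0
0.8 22 [(np.float64(0.0), [-0.37, -0.6]), (np.float64(0.0), [-0.34, -0.58]), (np.float64(0.0), [-0.38, -0.57])] clear -8.0 -13.0
0.8 24 [(np.float64(0.0), [-0.42, -0.59]), (np.float64(0.0), [-0.39, -0.56]), (np.float64(0.0), [-0.44, -0.56])] clear -11.0 -15.0
0.8 26 [(np.float64(0.0), [-0.48, -0.58]), (np.float64(0.0), [-0.45, -0.54]), (np.float64(0.0), [-0.49, -0.54])] clear -13.0 -18.0
0.8 28 [(np.float64(0.0), [-0.54, -0.57]), (np.float64(0.0), [-0.5, -0.53]), (np.float64(0.0), [-0.56, -0.54])] clear -16.0 -20.0
0.8 30 [(np.float64(0.0), [-0.6, -0.56]), (np.float64(0.0), [-0.57, -0.52]), (np.float64(0.0), [-0.62, -0.53])] clear -18.0 -23.0
```

```bash
python3 - <<'E'
from plan import *
def grip(t,az,X,sg,zc=93):
    t=np.radians(t);z=np.array([np.sin(t)*np.cos(az),np.sin(t)*np.sin(az),-np.cos(t)]);y=sg*(bx-z*(bx@z));y/=np.linalg.norm(y);R=np.c_[np.cross(y,z),y,z]
    return box+X*a+[0,0,zc]+19*z,R
S=([.3,.5,-.5,.0,-.3,-.6],[.2,.5,-.5,-.8,-.3,0],[.0,.5,-.5,-1.8,-.3,0],[0,.45,-.7,-2.8,-.3,0])
for az in(.2,.35,.5,.65):
  for t in(30,33,36,39,42):
    o=[]
    for sg,j6 in((1,-1.5),(-1,1)):
      for X in(5,-50,-115):
        P,R=grip(t,az,X,sg); b=min((ik(P,R,np.r_[q0[:5],j6],.01) for q0 in S),key=lambda k:k[1]); o.append((X,round(float(b[1]),3),b[0].round(2).tolist() if b[1]<.01 else ''))
    P,R=grip(t,az,5,1); print(az,t,'clr',clear(P,R,42.5,38).round(),clear(P,R,38,42.5).round(),*o)
E
```

```text
0.2 30 clr -18.0 -12.0 (5, 0.035, '') (-50, 0.062, '') (-115, 0.089, '') (5, 0.035, '') (-50, 0.062, '') (-115, 0.089, '')
0.2 33 clr -24.0 -19.0 (5, 0.052, '') (-50, 0.077, '') (-115, 0.114, '') (5, 0.052, '') (-50, 0.076, '') (-115, 0.114, '')
0.2 36 clr -32.0 -26.0 (5, 0.075, '') (-50, 0.106, '') (-115, 0.143, '') (5, 0.075, '') (-50, 0.106, '') (-115, 0.143, '')
0.2 39 clr -40.0 -34.0 (5, 0.097, '') (-50, 0.122, '') (-115, 0.111, '') (5, 0.097, '') (-50, 0.122, '') (-115, 0.111, '')
0.2 42 clr -48.0 -42.0 (5, 0.105, '') (-50, 0.099, '') (-115, 0.074, '') (5, 0.105, '') (-50, 0.099, '') (-115, 0.068, '')
0.35 30 clr -14.0 -9.0 (5, 0.0, [0.29, 0.49, -0.34, -0.14, -0.23, -1.81]) (-50, 0.01, [0.32, 0.42, -0.46, -0.15, -0.17, -1.84]) (-115, 0.038, '') (5, 0.0, [0.29, 0.49, -0.34, -0.14, -0.23, 1.33]) (-50, 0.01, [0.32, 0.42, -0.46, -0.15, -0.17, 1.3]) (-115, 0.038, '')
0.35 33 clr -20.0 -15.0 (5, 0.0, [0.28, 0.48, -0.34, -0.22, -0.17, -1.72]) (-50, 0.023, '') (-115, 0.053, '') (5, 0.0, [0.28, 0.48, -0.34, -0.22, -0.17, 1.43]) (-50, 0.023, '') (-115, 0.053, '')
0.35 36 clr -27.0 -22.0 
[... 3112 characters left out ...]
0.35, -0.39, -0.84, -0.38, 2.09])
0.65 39 clr -20.0 -15.0 (5, 0.0, [0.09, 0.5, -0.13, -0.83, -0.47, -1.01]) (-50, 0.0, [0.1, 0.44, -0.25, -0.89, -0.44, -0.94]) (-115, 0.0, [0.11, 0.36, -0.37, -0.98, -0.4, -0.86]) (5, 0.0, [0.09, 0.5, -0.13, -0.83, -0.47, 2.13]) (-50, 0.0, [0.1, 0.44, -0.25, -0.89, -0.44, 2.2]) (-115, 0.0, [0.11, 0.36, -0.37, -0.98, -0.4, 2.28])
0.65 42 clr -27.0 -21.0 (5, 0.0, [0.05, 0.51, -0.13, -0.95, -0.48, -0.86]) (-50, 0.0, [0.05, 0.44, -0.24, -1.02, -0.46, -0.77]) (-115, 0.0, [0.05, 0.36, -0.37, -1.12, -0.43, -0.67]) (5, 0.0, [0.05, 0.51, -0.13, -0.95, -0.48, 2.29]) (-50, 0.0, [0.05, 0.44, -0.24, -1.02, -0.46, 2.37]) (-115, 0.0, [0.05, 0.36, -0.37, -1.12, -0.43, 2.47])
```

```bash
python3 - <<'E'
from plan import *
q0,s=now()
def wrow(q,d,n):
    for i in range(n):
        p,R=fk(q); q=row(q,*(R.T@np.array(d)/10),0,600)
    return q
q=wrow(q0,(18,10,28),9); show(q)
for d in((25,15,25),(25,25,20),(30,0,20),(10,30,20)):
    print(d); k=q
    for i in range(5): k=wrow(k,d,4); show(k)
E
```

```text
t 16.83 F [-0.9  0.4 -1.8] w -0.3
q [ 0.7   0.25 -0.28  0.19 -0.74 -0.97] p [588. 241. 239.] tilt 18.9 az 0.3 jawerr(turn) 0.01
 y [-0.942  0.167 -0.291] z [ 0.309  0.097 -0.946]
q [ 0.66  0.51  0.69  0.11 -1.45 -0.81] p [735. 322. 464.] tilt 18.6 az 0.3 jawerr(turn) 0.01
(25, 15, 25)
q [ 0.64  0.96  1.27  0.13 -1.99 -0.72] p [775. 341. 339.] tilt 9.5 az -1.7 jawerr(turn) 0.02
q [ 0.66  0.99  1.41  0.16 -2.03 -0.7 ] p [781. 352. 374.] tilt 8.5 az -1.21 jawerr(turn) 0.02
q [ 0.67  0.96  1.41  0.19 -1.98 -0.7 ] p [784. 361. 404.] tilt 9.9 az -0.71 jawerr(turn) 0.03
q [ 0.69  0.93  1.41  0.21 -1.93 -0.7 ] p [790. 370. 431.] tilt 13.0 az -0.37 jawerr(turn) 0.04
q [ 0.7   0.91  1.41  0.24 -1.86 -0.7 ] p [799. 379. 456.] tilt 17.1 az -0.18 jawerr(turn) 0.05
(25, 25, 20)
q [ 0.68  0.98  1.27  0.14 -1.98 -0.75] p [769. 370. 323.] tilt 10.1 az -1.68 jawerr(turn) 0.02
q [ 0.72  1.03  1.41  0.16 -2.   -0.77] p [771. 409. 341.] tilt 8.9 az -1.19 jawerr(turn) 0.03
q [ 0.76  1.02  1.41  0.19 -1.93 -0.79] p [773. 443. 355.] tilt 10.1 az -0.65 jawerr(turn) 0.03
q [ 0.79  1.01  1.41  0.21 -1.86 -0.81
[... 430 characters left out ...]
52 jawerr(turn) 0.02
q [ 0.47  0.95  1.41  0.17 -1.85 -0.52] p [877. 212. 408.] tilt 13.7 az -0.3 jawerr(turn) 0.02
q [ 0.44  0.95  1.41  0.19 -1.77 -0.49] p [901. 190. 424.] tilt 18.0 az -0.19 jawerr(turn) 0.03
(10, 30, 20)
q [ 0.74  0.9   1.27  0.15 -1.94 -0.81] p [747. 410. 388.] tilt 7.7 az -0.85 jawerr(turn) 0.01
q [ 0.82  0.95  1.41  0.17 -1.98 -0.87] p [720. 474. 411.] tilt 9.5 az -0.45 jawerr(turn) 0.01
q [ 0.9   0.93  1.41  0.2  -1.93 -0.94] p [692. 530. 429.] tilt 12.4 az -0.16 jawerr(turn) 0.02
q [ 0.97  0.93  1.41  0.23 -1.88 -0.99] p [667. 581. 443.] tilt 15.9 az 0.04 jawerr(turn) 0.04
q [ 1.03  0.92  1.41  0.27 -1.82 -1.04] p [645. 627. 456.] tilt 19.8 az 0.18 jawerr(turn) 0.05
```

```bash
sed -i 's/return q+gain\*np.clip(s-q,-.16,.16)/d=s-q; return q+gain*d*min(1,.16\/max(np.abs(d).max(),1e-9))/' sim.py; python3 - <<'E'
from plan import *
from h import arm
q0=np.array(arm.read_state()['joints'])
def wrow(q,d,n):
    for i in range(n):
        p,R=fk(q); q=row(q,*(R.T@np.array(d)/10),0,600)
    return q
for d1,n in(((8,16,32),9),((10,16,28),12)):
  q=wrow(q0,d1,n); show(q)
  for d in((22,15,25),(25,25,12),(20,20,25)):
    print(d); k=q
    for i in range(4): k=wrow(k,d,4); show(k)
E
```

```text
q [ 0.79  0.42  0.61  0.15 -1.47 -0.94] p [654. 371. 498.] tilt 18.9 az 0.3 jawerr(turn) 0.01
(22, 15, 25)
q [ 0.78  0.66  1.18  0.16 -1.79 -0.87] p [705. 407. 556.] tilt 19.1 az 0.3 jawerr(turn) 0.01
q [ 0.78  0.76  1.41  0.18 -1.85 -0.85] p [722. 422. 577.] tilt 23.1 az 0.32 jawerr(turn) 0.02
q [ 0.79  0.75  1.41  0.21 -1.77 -0.85] p [736. 435. 593.] tilt 28.0 az 0.35 jawerr(turn) 0.05
q [ 0.8   0.75  1.41  0.23 -1.69 -0.85] p [750. 449. 609.] tilt 32.9 az 0.37 jawerr(turn) 0.07
(25, 25, 12)
q [ 0.79  0.7   1.18  0.16 -1.76 -0.89] p [716. 432. 530.] tilt 19.0 az 0.3 jawerr(turn) 0.01
q [ 0.81  0.84  1.41  0.19 -1.78 -0.89] p [746. 480. 517.] tilt 22.8 az 0.33 jawerr(turn) 0.02
q [ 0.83  0.88  1.41  0.21 -1.66 -0.91] p [770. 523. 498.] tilt 27.5 az 0.36 jawerr(turn) 0.05
q [ 0.85  0.92  1.41  0.24 -1.54 -0.94] p [794. 564. 482.] tilt 32.3 az 0.39 jawerr(turn) 0.07
(20, 20, 25)
q [ 0.79  0.66  1.18  0.16 -1.79 -0.88] p [700. 416. 555.] tilt 19.1 az 0.3 jawerr(turn) 0.01
q [ 0.82  0.76  1.41  0.19 -1.85 -0.88] p [710. 446. 575.] tilt 23.2 az 0.33 jawerr(turn) 0.03
q [ 0.84  0.76  1.41
[... 740 characters left out ...]
z 0.32 jawerr(turn) 0.02
q [ 0.83  0.85  1.41  0.2  -1.72 -0.9 ] p [758. 502. 514.] tilt 25.8 az 0.35 jawerr(turn) 0.04
q [ 0.84  0.9   1.41  0.23 -1.6  -0.93] p [782. 544. 496.] tilt 30.6 az 0.38 jawerr(turn) 0.06
q [ 0.86  0.94  1.41  0.26 -1.48 -0.95] p [805. 583. 480.] tilt 35.4 az 0.41 jawerr(turn) 0.09
(20, 20, 25)
q [ 0.8   0.77  1.41  0.18 -1.86 -0.87] p [715. 441. 562.] tilt 21.6 az 0.32 jawerr(turn) 0.02
q [ 0.83  0.77  1.41  0.21 -1.79 -0.89] p [720. 468. 577.] tilt 26.5 az 0.35 jawerr(turn) 0.04
q [ 0.86  0.77  1.41  0.25 -1.7  -0.91] p [728. 493. 592.] tilt 31.5 az 0.38 jawerr(turn) 0.07
q [ 0.88  0.78  1.41  0.28 -1.62 -0.92] p [736. 518. 608.] tilt 36.6 az 0.4 jawerr(turn) 0.1
```

Emit:
send_rows(steps=[[[-2.1, -1.4, -2.6, 0, 0], [-2.1, -1.4, -2.6, 0, 0], [-2.1, -1.4, -2.6, 0, 0], [-2.1, -1.4, -2.6, 0, 0], [-2.1, -1.4, -2.6, 0, 0], [-2.1, -1.4, -2.6, 0, 0], [-2.1, -1.4, -2.6, 0, 0], [-2.1, -1.4, -2.6, 0, 0], [-2.1, -1.4, -2.6, 0, 0]]])

```text
clock: 17.58
position: [657.7, 384.6, 501.1]
ee_rot: [-0.644, 0.753, -0.06, 0.126]
contact_force: [1.6, 1.5, 1.3]
gripper_width: -0.1
```

```bash
python3 - <<'E'
from plan import *
q,s=now(); _,R=fk(q); print((R.T@np.array((20,20,25))/10).round(2))
def wrow(q,d,n):
    for i in range(n):
        p,R=fk(q); q=row(q,*(R.T@np.array(d)/10),0,600)
    return q
for i in range(5): q=wrow(q,(20,20,25),3); show(q)
E
```

```text
t 17.58 F [1.6 1.5 1.3] w -0.1
q [ 0.79  0.48  0.73  0.14 -1.58 -0.93] p [658. 385. 501.] tilt 16.0 az 0.27 jawerr(turn) 0.0
 y [-0.953  0.165 -0.252] z [ 0.266  0.072 -0.961]
[-2.53 -2.21 -1.73]
q [ 0.79  0.67  1.16  0.15 -1.82 -0.9 ] p [690. 416. 540.] tilt 16.2 az 0.26 jawerr(turn) 0.0
q [ 0.81  0.77  1.41  0.17 -1.92 -0.88] p [699. 439. 558.] tilt 18.9 az 0.29 jawerr(turn) 0.01
q [ 0.83  0.77  1.41  0.2  -1.86 -0.9 ] p [703. 458. 569.] tilt 22.5 az 0.32 jawerr(turn) 0.02
q [ 0.85  0.77  1.41  0.22 -1.8  -0.91] p [708. 477. 580.] tilt 26.2 az 0.35 jawerr(turn) 0.04
q [ 0.87  0.77  1.41  0.24 -1.74 -0.92] p [714. 496. 591.] tilt 30.0 az 0.37 jawerr(turn) 0.06
```

Emit:
send_rows(steps=[[[-2.5, -2.2, -1.7, 0, 0], [-2.5, -2.2, -1.7, 0, 0], [-2.5, -2.2, -1.7, 0, 0], [-2.5, -2.2, -1.7, 0, 0], [-2.5, -2.2, -1.7, 0, 0.3], [-2.5, -2.2, -1.7, 0, 0.6], [-2.5, -2.3, -1.5, 0, 0.9], [-2.5, -2.3, -1.5, 0, 0.9], [-2.5, -2.4, -1.3, 0, 0.9], [-2.5, -2.4, -1.3, 0, 0.9]]])

```text
clock: 18.42
position: [711.6, 481.1, 562.2]
ee_rot: [-0.639, 0.739, -0.08, 0.198]
contact_force: [-0.0, -0.1, -0.2]
gripper_width: 72.4
```

```bash
python3 - <<'E'
from plan import *
q,s=now(); _,R=fk(q); print((R.T@np.array((20,20,25))/10).round(2))
E
```

```text
t 18.42 F [-0.  -0.1 -0.2] w 72.4
q [ 0.85  0.79  1.41  0.22 -1.81 -0.9 ] p [712. 481. 562.] tilt 24.6 az 0.33 jawerr(turn) 0.04
 y [-0.913  0.171 -0.371] z [ 0.394  0.135 -0.909]
[-2.64 -2.41 -1.21]
```

Emit:
send_rows(steps=[[[-2.7, -2.4, -1.2, 0, 0.9], [-2.7, -2.4, -1.2, 0, 0.9], [-2.7, -2.4, -1.1, 0, 0.9], [-2.8, -2.4, -1.1, 0, 0.9], [-2.8, -2.4, -1, 0, 0.9], [0, 0, 0, 0, 0.9]]])

```text
clock: 18.92
position: [714.6, 516.4, 600.0]
ee_rot: [-0.629, 0.724, -0.091, 0.269]
contact_force: [-0.0, 0.9, 0.2]
gripper_width: 76.6
```

```bash
cat > leg.py <<'E'
from plan import *
import sys
def go(q,T,n,cap=35,sh=True):
    for i in range(n):
        p,R=fk(q); d=R.T@(np.array(T)-p); k=min(1,cap/max(np.linalg.norm(d),1)); q=row(q,*(d*k/10),0,600)
    if sh: show(q)
    return q
def tcp_for(R,X,Y,zin,w=77,back=12): # far inner tip at box (X,Y,zin)
    return box+X*a+Y*bx+[0,0,zin]+back*R[:,2]+w/2*R[:,1]
E
python3 - <<'E'
from leg import *
q,s=now(); _,R=fk(q)
for X,Y in((-60,55),(22,50),(22,0),(-40,0)):
    T=tcp_for(R,X,Y,93); print(X,Y,T.round(),'clear',clear(T,R).round(),clear(T,R,38).round(), 'near out z',(T-12*R[:,2]+53*R[:,1])[2].round()); 
q1=go(q,(560,200,330),16); q1=go(q1,tcp_for(R,-60,55,130),10); q1=go(q1,tcp_for(R,-60,55,93),4)
q1=go(q1,tcp_for(R,22,50,93),6);q1=go(q1,tcp_for(R,22,0,93),4);q1=go(q1,tcp_for(R,-40,0,93),4)
E
```

```text
t 18.92 F [-0.   0.9  0.2] w 76.6
q [ 0.89  0.77  1.41  0.27 -1.69 -0.93] p [715. 516. 600.] tilt 33.0 az 0.39 jawerr(turn) 0.08
 y [-0.861  0.193 -0.47 ] z [ 0.503  0.206 -0.839]
-60 55 [605. 120.  65.] clear -120.0 -125.0 near out z 50.0
22 50 [685. 103.  65.] clear -38.0 -43.0 near out z 50.0
22 0 [678.  54.  65.] clear -38.0 -43.0 near out z 50.0
-40 0 [617.  63.  65.] clear -100.0 -105.0 near out z 50.0
q [ 0.71  0.03 -0.41  0.31 -0.61 -1.06] p [568. 215. 343.] tilt 33.1 az 0.38 jawerr(turn) 0.08
q [ 0.44  0.34 -0.54 -0.1  -0.16 -0.48] p [607. 117. 106.] tilt 30.9 az 0.47 jawerr(turn) 0.09
q [ 0.42  0.41 -0.48 -0.32 -0.16 -0.24] p [605. 119.  65.] tilt 30.6 az 0.52 jawerr(turn) 0.09
q [ 0.33  0.5  -0.28 -0.35 -0.28 -0.13] p [685. 103.  65.] tilt 30.6 az 0.52 jawerr(turn) 0.09
q [ 0.23  0.49 -0.26 -0.45 -0.34  0.04] p [678.  54.  65.] tilt 30.6 az 0.52 jawerr(turn) 0.09
q [ 0.27  0.41 -0.4  -0.48 -0.27  0.04] p [617.  63.  65.] tilt 30.6 az 0.52 jawerr(turn) 0.09
```

```bash
python3 - <<'E'
from leg import *
from h import cloud,optics
q,s=now((575,215,345))
p,d=optics.get_image('side'); W=cloud('side',d); X=(W-box)@a; Y=(W-box)@bx; Z=W[...,2]
for y0 in(-45,-15,15,45):
    m=(X>-120)&(X<-20)&(abs(Y-y0)<15); print(y0,m.sum(),np.percentile(Z[m],[5,50,95]).round() if m.sum() else '')
m=(abs(Y)<15)&(Z>97)&(Z<107)&(X>-120)&(X<25); print('lug',X[m].min(),X[m].max(),Y[m].min(),Y[m].max())
E
```

```text
t 18.92 F [-0.   0.9  0.2] w 76.6
q [ 0.89  0.77  1.41  0.27 -1.69 -0.93] p [715. 516. 600.] tilt 33.0 az 0.39 jawerr(turn) 0.08
 y [-0.861  0.193 -0.47 ] z [ 0.503  0.206 -0.839]
 shift [36.81 18.19  8.15] n 41.9
-45 612 [ 2. 19. 71.]
-15 380 [ 2. 11. 24.]
15 288 [  4.  20. 229.]
45 117 [ 69. 224. 230.]
lug -2.4086653173458377 12.082110689011046 -14.88212159500985 14.940216268442502
```

Emit:
send_rows(steps=[[[3.3, 1.7, 0.7, 0.04, 0.9], [3.3, 1.7, 0.7, 0.04, 0.9], [3.4, 1.5, 0.7, 0, 0.9], [3.4, 1.5, 0.7, 0, 0.9], [3.4, 1.5, 0.7, 0, 0.9], [3.4, 1.5, 0.7, 0, 0.9], [3.4, 1.5, 0.7, 0, 0.9], [3.4, 1.5, 0.7, 0, 0.9], [3.4, 1.5, 0.7, 0, 0.9], [3.4, 1.5, 0.7, 0, 0.9]]])

```text
clock: 19.8
position: [610.6, 283.8, 399.9]
ee_rot: [-0.615, 0.736, -0.088, 0.269]
contact_force: [0.8, 0.2, 0.2]
gripper_width: 76.8
```

```bash
python3 - <<'E'
from leg import *
q,s=now(); _,R=fk(q)
T=tcp_for(R,-62,34,190); now(T); 
for X,Y,z,n in((-62,34,190,10),(-62,34,125,5),(-30,34,118,3),(-30,34,93,3),(22,34,93,5),(22,0,93,4)):
    R=fk(q)[1]; q=go(q,tcp_for(R,X,Y,z),n); p,R=fk(q); print('   clear',clear(p,R).round(),'nearout',((p-12*R[:,2]+53*R[:,1]-box)@np.c_[a,bx,[0,0,1]]).round())
E
```

```text
t 19.8 F [0.8 0.2 0.2] w 76.8
q [ 0.76  0.12 -0.15  0.29 -0.77 -1.09] p [611. 284. 400.] tilt 32.9 az 0.38 jawerr(turn) 0.04
 y [-0.858  0.227 -0.46 ] z [ 0.503  0.203 -0.84 ]
t 19.8 F [0.8 0.2 0.2] w 76.8
q [ 0.76  0.12 -0.15  0.29 -0.77 -1.09] p [611. 284. 400.] tilt 32.9 az 0.38 jawerr(turn) 0.04
 y [-0.858  0.227 -0.46 ] z [ 0.503  0.203 -0.84 ]
 shift [24.41  7.68 15.71] n 30.0
q [ 0.44  0.22 -0.62  0.17 -0.16 -0.78] p [601. 101. 165.] tilt 32.7 az 0.39 jawerr(turn) 0.04
   clear -63.0 nearout [-142.   44.  151.]
q [ 0.41  0.34 -0.53 -0.22 -0.16 -0.36] p [600. 100.  98.] tilt 31.7 az 0.47 jawerr(turn) 0.06
   clear -97.0 nearout [-143.   42.   86.]
q [ 0.37  0.39 -0.44 -0.27 -0.2  -0.28] p [630.  96.  92.] tilt 31.7 az 0.47 jawerr(turn) 0.06
   clear -69.0 nearout [-113.   42.   79.]
q [ 0.36  0.43 -0.43 -0.35 -0.17 -0.2 ] p [630.  96.  67.] tilt 31.7 az 0.47 jawerr(turn) 0.06
   clear -82.0 nearout [-112.   42.   54.]
q [ 0.31  0.49 -0.3  -0.35 -0.24 -0.15] p [682.  89.  67.] tilt 31.7 az 0.47 jawerr(turn) 0.06
   clear -30.0 nearout [-60.  42.  54.]
q [ 0.24  0.48 -0.29 -0.43 -0.29 -0.02] p [677.  55.  67.] tilt 31.7 az 0.47 jawerr(turn) 0.06
   clear -30.0 nearout [-60.   8.  54.]
```

Emit:
send_rows(steps=[[[2.8, 0.9, 1.7, 0.05, 1], [2.8, 0.9, 1.7, 0, 1], [2.8, 0.9, 1.7, 0, 1], [2.8, 0.9, 1.7, 0, 1], [2.8, 0.9, 1.7, 0, 1], [2.8, 0.9, 1.7, 0, 1], [2.5, 0.9, 1.7, 0, 1], [1.5, 0.6, 1, 0, 1], [0, 0, 0, 0, 1]]])

```text
clock: 20.55
position: [577.2, 114.2, 185.2]
ee_rot: [-0.593, 0.756, -0.079, 0.267]
contact_force: [-0.1, -0.8, 0.2]
gripper_width: 85.2
```

```bash
python3 - <<'E'
from leg import *
q,s=now(); corners(); _,R=fk(q); T=tcp_for(R,-62,33,122,85,13); now(T)
E
```

```text
t 20.55 F [-0.1 -0.8  0.2] w 85.2
q [ 0.48  0.16 -0.7   0.35 -0.16 -1.05] p [577. 114. 185.] tilt 32.3 az 0.38 jawerr(turn) -0.02
 y [-0.853  0.285 -0.436] z [ 0.497  0.198 -0.845]
  far out [619.5  95.3 221.1] boxx -70.3 boxy 38.8
  far in [607.1  99.5 214.8] boxx -83.1 boxy 41.2
  near in [534.4 123.7 177.6] boxx -158.5 boxy 54.9
  near out [522.  127.9 171.2] boxx -171.4 boxy 57.3
t 20.55 F [-0.1 -0.8  0.2] w 85.2
q [ 0.48  0.16 -0.7   0.35 -0.16 -1.05] p [577. 114. 185.] tilt 32.3 az 0.38 jawerr(turn) -0.02
 y [-0.853  0.285 -0.436] z [ 0.497  0.198 -0.845]
 shift [3.61 2.04 8.6 ] n 9.5
```

Emit:
send_rows(steps=[[[0.3, 0.2, 1.2, -0.09, 1], [0.5, 0.3, 1.4, -0.09, 1], [0.5, 0.3, 1.4, 0, 1], [0.5, 0.3, 1.4, 0, 1], [0, 0, 0, 0, 1]]])

```text
clock: 20.97
position: [603.5, 105.9, 144.2]
ee_rot: [-0.665, 0.694, -0.093, 0.262]
contact_force: [0.2, 0.7, 0.0]
gripper_width: 85.4
```

```bash
python3 - <<'E'
from leg import *
q,s=now(); corners(); _,R=fk(q); T=tcp_for(R,-62,33,118,85,13); now(T)
E
```

```text
t 20.97 F [0.2 0.7 0. ] w 85.4
q [ 0.44  0.26 -0.59  0.06 -0.16 -0.54] p [603. 106. 144.] tilt 32.2 az 0.43 jawerr(turn) 0.18
 y [-0.874  0.1   -0.476] z [ 0.485  0.22  -0.846]
  far out [647.1  97.3 182.4] boxx -43.2 boxy 44.7
  far in [634.5  98.8 175.5] boxx -55.9 boxy 44.3
  near in [559.9 107.3 134.8] boxx -131.0 boxy 42.2
  near out [547.2 108.7 127.9] boxx -143.8 boxy 41.8
t 20.97 F [0.2 0.7 0. ] w 85.4
q [ 0.44  0.26 -0.59  0.06 -0.16 -0.54] p [603. 106. 144.] tilt 32.2 az 0.43 jawerr(turn) 0.18
 y [-0.874  0.1   -0.476] z [ 0.485  0.22  -0.846]
 shift [2.37 3.28 4.27] n 5.9
```

Emit:
send_rows(steps=[[[0.8, 1.1, 1.4, 0, 1], [0.8, 1.1, 1.4, 0, 1], [0.6, 0.9, 1.2, 0, 1], [0, 0, 0, 0, 1]]])

```text
clock: 21.3
position: [605.3, 95.0, 100.9]
ee_rot: [-0.667, 0.689, -0.084, 0.268]
contact_force: [0.2, -0.8, -0.4]
gripper_width: 85.5
```

```bash
python3 - <<'E'
from leg import *
q,s=now(); corners(); _,R=fk(q); now(tcp_for(R,-30,33,115,85,13)); now(tcp_for(R,-30,33,91,85,13))
for X,Y,z,n in((-30,33,115,3),(-30,33,91,3),(19,33,91,5),(19,0,91,4)):
    q=go(q,tcp_for(fk(q)[1],X,Y,z,85,13),n); p,R=fk(q); print('   clear',clear(p,R).round())
E
```

```text
t 21.3 F [ 0.2 -0.8 -0.4] w 85.5
q [ 0.39  0.34 -0.51 -0.25 -0.16 -0.19] p [605.  95. 101.] tilt 32.6 az 0.47 jawerr(turn) 0.19
 y [-0.875  0.095 -0.474] z [ 0.482  0.243 -0.842]
  far out [649.1  86.5 139. ] boxx -39.7 boxy 34.2
  far in [636.4  87.8 132.1] boxx -52.5 boxy 33.8
  near in [561.6  95.9  91.6] boxx -127.7 boxy 31.3
  near out [548.9  97.3  84.7] boxx -140.4 boxy 30.8
t 21.3 F [ 0.2 -0.8 -0.4] w 85.5
q [ 0.39  0.34 -0.51 -0.25 -0.16 -0.19] p [605.  95. 101.] tilt 32.6 az 0.47 jawerr(turn) 0.19
 y [-0.875  0.095 -0.474] z [ 0.482  0.243 -0.842]
 shift [ 0.9  -1.19  2.41] n 2.8
t 21.3 F [ 0.2 -0.8 -0.4] w 85.5
q [ 0.39  0.34 -0.51 -0.25 -0.16 -0.19] p [605.  95. 101.] tilt 32.6 az 0.47 jawerr(turn) 0.19
 y [-0.875  0.095 -0.474] z [ 0.482  0.243 -0.842]
 shift [ 1.51 -0.05  4.43] n 4.7
q [ 0.36  0.39 -0.44 -0.34 -0.18 -0.08] p [628.  91.  84.] tilt 32.6 az 0.47 jawerr(turn) 0.19
   clear -81.0
q [ 0.34  0.43 -0.43 -0.43 -0.16  0.03] p [628.  91.  60.] tilt 32.6 az 0.47 jawerr(turn) 0.19
   clear -93.0
q [ 0.3   0.49 -0.31 -0.42 -0.22  0.05] p [676.  84.  60.] tilt 32.6 az 0.47 jawerr(turn) 0.19
   clear -44.0
q [ 0.23  0.48 -0.29 -0.5  -0.27  0.18] p [671.  52.  60.] tilt 32.6 az 0.47 jawerr(turn) 0.19
   clear -44.0
```

Emit:
send_rows(steps=[[[0.4, -0.6, 1.2, 0, 1], [0.4, -0.6, 1.2, 0, 1], [0.3, 0.5, 0.9, 0, 1], [0.3, 0.5, 0.9, 0, 1], [0, 0, 0, 0, 1]]])

```text
clock: 21.72
position: [635.2, 94.7, 72.9]
ee_rot: [-0.668, 0.686, -0.088, 0.275]
contact_force: [0.1, -0.2, 0.2]
gripper_width: 85.2
```

```bash
python3 - <<'E'
from leg import *
q,s=now(); corners(); _,R=fk(q); T=tcp_for(R,19,33,91,85,13);now(T); print('clear',clear(T,R))
E
```

```text
t 21.72 F [ 0.1 -0.2  0.2] w 85.2
q [ 0.35  0.42 -0.42 -0.4  -0.16  0.  ] p [635.  95.  73.] tilt 33.6 az 0.46 jawerr(turn) 0.2
 y [-0.867  0.093 -0.488] z [ 0.495  0.248 -0.833]
  far out [678.3  86.2 111.6] boxx -10.8 boxy 38.1
  far in [665.7  87.5 104.6] boxx -23.4 boxy 37.6
  near in [591.9  95.5  62.9] boxx -97.7 boxy 35.0
  near out [579.3  96.8  55.8] boxx -110.3 boxy 34.6
t 21.72 F [ 0.1 -0.2  0.2] w 85.2
q [ 0.35  0.42 -0.42 -0.4  -0.16  0.  ] p [635.  95.  73.] tilt 33.6 az 0.46 jawerr(turn) 0.2
 y [-0.867  0.093 -0.488] z [ 0.495  0.248 -0.833]
 shift [ 1.55 -3.03  2.91] n 4.5
clear -46.70874632640085
```

Emit:
send_rows(steps=[[[0.3, -0.8, 0.7, 0, 1], [0.4, -0.8, 0.7, 0, 1], [0.4, -0.8, 0.7, 0, 1], [0.3, -0.6, 0.6, 0, 1], [0, 0, 0, 0, 1]]])

```text
clock: 22.13
position: [680.4, 87.6, 71.6]
ee_rot: [-0.669, 0.683, -0.092, 0.28]
contact_force: [-0.5, -0.0, -0.9]
gripper_width: 85.5
```

```bash
python3 - <<'E'
from leg import *
q,s=now(); corners(); p,R=fk(q); print('clear',clear(p,R)); now(tcp_for(R,21,0,91,85,13))
from h import grab
import cv2
p,d=grab('side'); cv2.imwrite('pics/s4.png',cv2.resize(p[90:320,100:400],None,fx=2.6,fy=2.6))
E
```

```text
t 22.13 F [-0.5 -0.  -0.9] w 85.5
q [ 0.3   0.48 -0.31 -0.43 -0.21  0.07] p [680.  87.  72.] tilt 34.3 az 0.46 jawerr(turn) 0.21
 y [-0.861  0.089 -0.5  ] z [ 0.505  0.25  -0.826]
  far out [723.2  79.2 111. ] boxx 34.6 boxy 37.5
  far in [710.7  80.5 103.7] boxx 22.1 boxy 37.0
  near in [637.   88.1  61. ] boxx -51.9 boxy 34.1
  near out [624.5  89.4  53.7] boxx -64.5 boxy 33.7
clear -38.69914319344515
t 22.13 F [-0.5 -0.  -0.9] w 85.5
q [ 0.3   0.48 -0.31 -0.43 -0.21  0.07] p [680.  87.  72.] tilt 34.3 az 0.46 jawerr(turn) 0.21
 y [-0.861  0.089 -0.5  ] z [ 0.505  0.25  -0.826]
 shift [ 3.81  0.82 -0.18] n 3.9
```

View pics/s4.png

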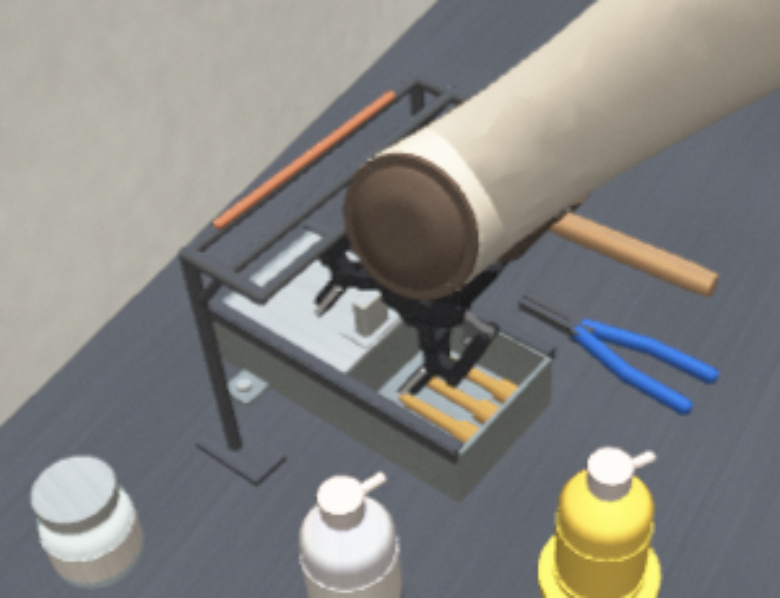

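Far finger is at crop (325,295), behind and left of the lug at (370,315), and the near finger hangs inside the compartment. Lowering, then sliding behind the lug.

Emit:
send_rows(steps=[[[0.2, 0.3, 0.6, 0, 1], [0.2, 0.4, 0.6, 0, 1], [0, 0, 0, 0, 1], [0.8, 0.05, -0.25, 0, 1], [0.8, 0.05, -0.25, 0, 1], [0.7, 0, -0.2, 0, 1], [0.5, 0, -0.2, 0, 1], [0, 0, 0, 0, 1]]])

```text
clock: 22.85
position: [675.4, 61.4, 60.6]
ee_rot: [-0.67, 0.68, -0.093, 0.283]
contact_force: [0.1, 0.3, -0.3]
gripper_width: 85.2
```

```bash
python3 - <<'E'
from leg import *
q,s=now(); corners(); p,R=fk(q); print('clear',clear(p,R)); now(tcp_for(R,-30,0,91,85,13))
lugpos()
E
```

```text
t 22.85 F [ 0.1  0.3 -0.3] w 85.2
q [ 0.23  0.48 -0.29 -0.56 -0.24  0.26] p [675.  61.  61.] tilt 34.6 az 0.46 jawerr(turn) 0.22
 y [-0.859  0.084 -0.505] z [ 0.508  0.254 -0.823]
  far out [717.9  53.3 100.1] boxx 33.0 boxy 11.0
  far in [705.4  54.5  92.8] boxx 20.5 boxy 10.5
  near in [632.2  61.7  49.7] boxx -52.9 boxy 7.3
  near out [619.8  62.9  42.4] boxx -65.4 boxy 6.7
clear -46.660487821712735
t 22.85 F [ 0.1  0.3 -0.3] w 85.2
q [ 0.23  0.48 -0.29 -0.56 -0.24  0.26] p [675.  61.  61.] tilt 34.6 az 0.46 jawerr(turn) 0.22
 y [-0.859  0.084 -0.505] z [ 0.508  0.254 -0.823]
 shift [ 0.06  4.47 -2.56] n 5.2
  top blob 80 x -3.0 16.0 y -14.0 16.0
  top blob 19 x -116.0 -104.0 y -8.0 -2.0
```

Emit:
send_rows(steps=[[[0.1, 0.9, -0.5, 0, 1], [0.1, 0.9, -0.5, 0, 1], [0, 0.9, -0.5, 0, 1], [0, 0.8, -0.5, 0, 1], [0, 0, 0, 0, 1]]])

```text
clock: 23.32
position: [644.6, 59.2, 66.4]
ee_rot: [-0.669, 0.676, -0.102, 0.291]
contact_force: [0.1, 0.8, -0.5]
gripper_width: 85.4
```

```bash
python3 - <<'E'
from leg import *
q,s=now(); corners(); p,R=fk(q); print('x',R[:,0].round(3),'-a in tool',(R.T@-a).round(2),'up',(R.T@[0,0,1]).round(2))
lugpos()
E
```

```text
t 23.32 F [ 0.1  0.8 -0.5] w 85.4
q [ 0.24  0.44 -0.35 -0.63 -0.2   0.33] p [644.  59.  66.] tilt 35.9 az 0.44 jawerr(turn) 0.23
 y [-0.845  0.084 -0.528] z [ 0.531  0.252 -0.81 ]
  far out [686.   51.1 107.1] boxx 1.8 boxy 4.4
  far in [673.8  52.3  99.4] boxx -10.5 boxy 3.9
  near in [601.6  59.5  54.4] boxx -82.9 boxy 0.8
  near out [589.4  60.7  46.7] boxx -95.2 boxy 0.3
x [ 0.064 -0.964 -0.257] -a in tool [-0.2   0.85 -0.49] up [-0.26 -0.53 -0.81]
  top blob 81 x -29.0 -11.0 y -13.0 15.0
  top blob 16 x -119.0 -106.0 y -7.0 -4.0
```

Emit:
send_rows(steps=[[[-0.1, 1, -0.2, 0, 1], [-0.1, 1, -0.2, 0, 1], [0, 0, 0, 0, 1]]])

```text
clock: 23.62
position: [633.5, 61.1, 65.7]
ee_rot: [-0.668, 0.674, -0.11, 0.297]
contact_force: [-1.5, 0.7, -0.4]
gripper_width: 85.5
```

```bash
python3 - <<'E'
from leg import *
q,s=now(); corners(); p,R=fk(q)
lugpos()
E
```

```text
t 23.62 F [-1.5  0.7 -0.4] w 85.5
q [ 0.24  0.42 -0.38 -0.68 -0.18  0.39] p [633.  61.  66.] tilt 36.9 az 0.43 jawerr(turn) 0.24
 y [-0.834  0.085 -0.545] z [ 0.547  0.248 -0.799]
  far out [674.1  53.  107.3] boxx -10.3 boxy 4.6
  far in [662.   54.3  99.4] boxx -22.4 boxy 4.1
  near in [590.7  61.5  52.8] boxx -94.0 boxy 1.2
  near out [578.6  62.7  44.9] boxx -106.2 boxy 0.7
  top blob 82 x -42.0 -28.0 y -15.0 16.0
```

Emit:
send_rows(steps=[[[0, 0, 0, 0, 0.35], [-0.1, -0.2, -0.3, 0, 0.35], [-0.1, -0.2, -0.3, 0, 0.35], [-0.1, -0.3, -0.4, 0, 0.35], [0, -0.2, -0.3, 0, 0.35], [0, 0, 0, 0, 0.35]]])

```text
clock: 24.17
position: [643.9, 57.2, 88.8]
ee_rot: [-0.666, 0.672, -0.119, 0.302]
contact_force: [0.5, -0.2, 1.8]
gripper_width: 29.9
```

```bash
python3 - <<'E'
from leg import *
q,s=now(); corners(); p,R=fk(q); print('-a in tool',(R.T@-a).round(2),'up',(R.T@[0,0,1]).round(2))
im,d=lugpos()
for X in(-20,-50,-80):
    show(go(q,p+X*a,8,12,False))
import cv2; cv2.imwrite('pics/s5.png',cv2.resize(im[90:320,100:400],None,fx=2.6,fy=2.6))
E
```

```text
t 24.17 F [ 0.5 -0.2  1.8] w 29.9
q [ 0.25  0.4  -0.38 -0.59 -0.17  0.29] p [644.  57.  89.] tilt 37.9 az 0.41 jawerr(turn) 0.24
 y [-0.823  0.086 -0.561] z [ 0.564  0.242 -0.789]
  far out [660.9  51.6 115.6] boxx -23.2 boxy 1.3
  far in [648.9  52.8 107.4] boxx -35.1 boxy 0.9
  near in [624.3  55.4  90.6] boxx -59.9 boxy -0.1
  near out [612.4  56.6  82.5] boxx -71.9 boxy -0.5
-a in tool [-0.2   0.83 -0.52] up [-0.25 -0.56 -0.79]
  top blob 84 x -49.0 -27.0 y -14.0 16.0
  top blob 32 x -91.0 -67.0 y -13.0 10.0
q [ 0.26  0.37 -0.41 -0.62 -0.16  0.31] p [624.  60.  89.] tilt 37.9 az 0.41 jawerr(turn) 0.24
q [ 0.26  0.33 -0.46 -0.69 -0.16  0.38] p [594.  64.  89.] tilt 38.0 az 0.43 jawerr(turn) 0.25
q [ 0.27  0.3  -0.5  -0.76 -0.16  0.45] p [566.  67.  88.] tilt 38.2 az 0.44 jawerr(turn) 0.26
```

View pics/s5.png

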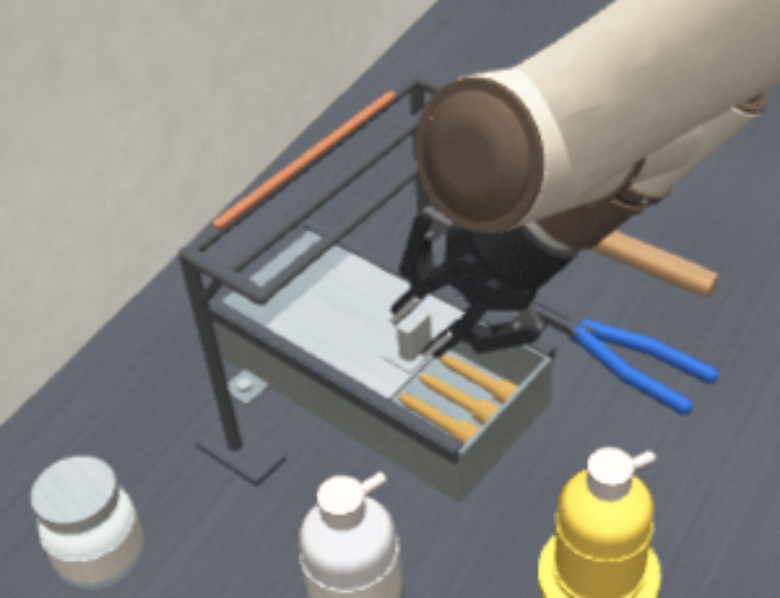

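Emit:
send_rows(steps=[[[0.1, 0.2, 0.3, 0, 0.35], [0.1, 0.2, 0.3, 0, 0.35], [0, 0, 0, 0, 0.35], [-0.1, 0.9, -0.45, 0, 0.35], [-0.1, 0.9, -0.4, 0, 0.35], [-0.1, 0.9, -0.4, 0, 0.35], [0, 0, 0, 0, 0.35]]])

```text
clock: 24.8
position: [625.3, 60.5, 83.5]
ee_rot: [-0.665, 0.667, -0.124, 0.312]
contact_force: [-0.0, -0.8, -0.3]
gripper_width: 29.8
```

```bash
python3 - <<'E'
from leg import *
q,s=now(); corners(); p,R=fk(q); print('-a in tool',(R.T@-a).round(2),'up',(R.T@[0,0,1]).round(2))
im,d=lugpos()
E
```

```text
t 24.8 F [-0.  -0.8 -0.3] w 29.8
q [ 0.24  0.38 -0.39 -0.73 -0.16  0.45] p [625.  60.  83.] tilt 39.2 az 0.41 jawerr(turn) 0.26
 y [-0.81   0.085 -0.579] z [ 0.58   0.251 -0.775]
  far out [641.6  54.7 110.6] boxx -42.6 boxy 1.8
  far in [629.9  56.  102.2] boxx -54.4 boxy 1.3
  near in [605.7  58.5  84.9] boxx -78.8 boxy 0.4
  near out [593.9  59.7  76.5] boxx -90.6 boxy -0.0
-a in tool [-0.21  0.81 -0.54] up [-0.25 -0.58 -0.77]
  top blob 92 x -72.0 -48.0 y -13.0 16.0
  top blob 53 x -124.0 -90.0 y -15.0 7.0
```

Emit:
send_rows(steps=[[[-0.1, 1, -0.4, 0, 0.35], [-0.1, 1, -0.4, 0, 0.35], [-0.1, 1, -0.4, 0, 0.35], [-0.1, 1, -0.4, 0, 0.35], [-0.1, 0.9, -0.4, 0, 0.35], [0, 0, 0, 0, 0.35]]])

```text
clock: 25.35
position: [588.7, 65.8, 82.4]
ee_rot: [0.665, -0.66, 0.13, -0.324]
contact_force: [-4.6, -1.8, 3.6]
gripper_width: 30.3
```

```bash
python3 - <<'E'
from leg import *
q,s=now(); corners(); p,R=fk(q); print('-a in tool',(R.T@-a).round(2),'up',(R.T@[0,0,1]).round(2))
im,d=lugpos()
E
```

```text
t 25.35 F [-4.6 -1.8  3.6] w 30.3
q [ 0.21  0.34 -0.44 -0.94 -0.16  0.69] p [589.  66.  82.] tilt 40.9 az 0.41 jawerr(turn) 0.28
 y [-0.793  0.082 -0.603] z [ 0.601  0.259 -0.756]
  far out [604.4  60.  110.1] boxx -80.2 boxy 1.7
  far in [592.9  61.2 101.4] boxx -91.8 boxy 1.2
  near in [568.9  63.6  83.1] boxx -115.9 boxy 0.3
  near out [557.4  64.8  74.4] boxx -127.5 boxy -0.2
-a in tool [-0.23  0.8  -0.56] up [-0.25 -0.6  -0.76]
  top blob 100 x -109.0 -82.0 y -14.0 17.0
```

Emit:
send_rows(steps=[[[-0.2, 0.8, -0.6, 0, 0.35], [-0.2, 0.8, -0.56, 0, 0.35], [0, 0, 0, 0, 0.35]]])

```text
clock: 25.65
position: [574.9, 67.5, 85.0]
ee_rot: [0.665, -0.658, 0.133, -0.327]
contact_force: [-0.7, -0.3, -0.7]
gripper_width: 29.9
```

```bash
python3 - <<'E'
from leg import *
q,s=now(); corners(); p,R=fk(q); print('-a in tool',(R.T@-a).round(2),'up',(R.T@[0,0,1]).round(2))
im,d=lugpos()
E
```

```text
t 25.65 F [-0.7 -0.3 -0.7] w 29.9
q [ 0.2   0.31 -0.46 -0.99 -0.16  0.74] p [575.  67.  85.] tilt 41.4 az 0.41 jawerr(turn) 0.29
 y [-0.788  0.081 -0.609] z [ 0.607  0.261 -0.751]
  far out [590.2  61.8 112.7] boxx -94.6 boxy 1.4
  far in [578.7  62.9 103.9] boxx -106.1 boxy 1.0
  near in [555.2  65.3  85.7] boxx -129.7 boxy 0.1
  near out [543.8  66.5  76.8] boxx -141.2 boxy -0.4
-a in tool [-0.23  0.79 -0.56] up [-0.25 -0.61 -0.75]
  top blob 88 x -122.0 -96.0 y -13.0 16.0
```

Emit:
send_rows(steps=[[[-0.1, 0.8, -0.4, 0, 0.35], [-0.1, 0.6, -0.3, 0, 0.35], [0, 0, 0, 0, 0.35]]])

```text
clock: 25.95
position: [572.6, 68.9, 89.4]
ee_rot: [0.664, -0.655, 0.14, -0.333]
contact_force: [-0.2, -0.1, -0.5]
gripper_width: 29.7
```

Emit:
send_rows(steps=[[[-0.1, 0.6, -0.35, 0, 0.35]]])

```text
clock: 26.03
position: [569.8, 69.1, 90.4]
ee_rot: [0.663, -0.654, 0.142, -0.335]
contact_force: [18.8, -1.4, 3.9]
gripper_width: 29.9
```

```bash
python3 - <<'E'
from leg import *
q,s=now(); corners()
im,d=lugpos()
E
```

```text
t 26.03 F [18.8 -1.4  3.9] w 29.9
q [ 0.18  0.3  -0.46 -1.06 -0.16  0.83] p [570.  69.  90.] tilt 42.7 az 0.39 jawerr(turn) 0.3
 y [-0.772  0.079 -0.63 ] z [ 0.627  0.259 -0.735]
  far out [584.4  63.4 118.5] boxx -100.5 boxy 2.3
  far in [573.2  64.6 109.4] boxx -111.8 boxy 1.8
  near in [550.1  66.9  90.5] boxx -135.0 boxy 0.9
  near out [538.9  68.1  81.4] boxx -146.2 boxy 0.5
  top blob 69 x -122.0 -109.0 y -14.0 16.0
```

Force rose to 19 N, and the lug spans box x −122 to −109 (−122 to −108 expected), so the cover is shut. Letting go: ease off, then straight up.

Emit:
send_rows(steps=[[[0.1, -0.4, 0.3, 0, 0.35], [-0.3, -0.8, -0.9, 0, 0.45], [-0.5, -1.2, -1.5, 0, 0.45], [-0.8, -1.8, -2.2, 0, 0.45], [-0.8, -1.8, -2.2, 0, 0.45], [-0.8, -1.8, -2.2, 0, 0.45], [-0.8, -1.8, -2.2, 0, 0.45], [0, 0, 0, 0, 0.45], [0, 0, 0, 0, 0.45]]])

```text
clock: 26.83
position: [561.6, 59.1, 207.4]
ee_rot: [0.67, -0.657, 0.122, -0.322]
contact_force: [0.1, -0.4, -0.9]
gripper_width: 38.1
```

```bash
python3 - <<'E'
from leg import *
q,s=now(); corners()
im,d=lugpos()
from h import cloud,grab,cv2
p2,d2=grab('scene'); W=cloud('scene',d2); P=W-box; m=(abs(W[...,2]-103)<5)&(abs(P@bx)<18)&(P@a>-130)&(P@a<20); print('scene lug',(P@a)[m].min(),(P@a)[m].max())
W=cloud('side',d); m=(W[...,2]>130)&(W[...,2]<152)&(np.hypot(W[...,0]-581,W[...,1]-251)<20); print('cap z',np.percentile(W[m][:,2],[50,90]))
cv2.imwrite('pics/s6.png',np.vstack([cv2.resize(im,(400,300)),cv2.resize(p2,(400,300))]))
E
```

```text
t 26.83 F [ 0.1 -0.4 -0.9] w 38.1
q [ 0.36  0.08 -0.58 -0.24 -0.21 -0.12] p [562.  59. 207.] tilt 40.3 az 0.43 jawerr(turn) 0.29
 y [-0.802  0.071 -0.592] z [ 0.586  0.272 -0.763]
  far out [580.9  53.2 237.2] boxx -102.5 boxy -8.3
  far in [569.3  54.2 228.6] boxx -114.2 boxy -8.9
  near in [538.7  57.  206.1] boxx -144.8 boxy -10.6
  near out [527.1  58.  197.5] boxx -156.5 boxy -11.2
  top blob 83 x -122.0 -107.0 y -14.0 17.0
scene lug -120.59042887331232 -106.36332780773873
cap z [144.04589626 145.92573988]
```

View pics/s6.png

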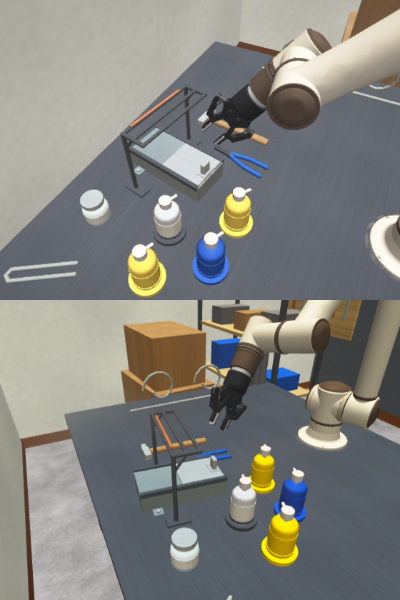

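The box is shut, the cap is up, the bystanders have not moved and the arm is clear. Handing in.

```bash
python3 -c "
from bench import job; print(job.job_done())"
```

```text
the job is handed in; nothing more can be done
None
```

The cover was opened all the way, the spray cap pressed once and released, and the cover shut again and let go. That took about 27 s of the 67 s allowed.

- **Opening:** I pushed the lug back with the outside of one open finger. The force rose to 21 N at the stop, and the lug was seen at box x −2.4 to 12 (−2 to 12 expected).
- **Spraying:** I pressed the aluminium can's cap with the fingers closed. After about 8.5 mm the upward force jumped from 7.5 to 12 N, with about 9 N sideways, so I took it as fully down. The cap was back at 145 mm afterwards.
- **Shutting:** I hooked the lug from behind with the same finger and pulled until the stop gave 19 N. The lug then stood at box x −122 to −107 in the side view and −121 to −106 in the scene view (−122 to −108 expected). The two views differ by about 1 mm.
- **Arm and surroundings:** The arm ended clear, at about 0 N. By my geometry the gripper's body stayed over 10 mm from the rack's front bar, and no force reading suggested it touched the rack. In the last pictures the pliers, hammer and jar look unmoved; I did not measure them.
- **Lean:** The moves cannot tilt the tool directly, so I built the lean by pushing against reach and joint limits. The lean was only about 16° for the push, less than the 30–45° suggested, which the wide-open fingers made enough. It was 34–43° for the pull.
- **Unexplained reading:** One force reading during the pull (−4.6 N in x) had the opposite sign to what I expected; it was gone at the next reading.

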